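# Put away the ring templates and vacuum fittings

## Robot

A 6-joint arm with a two-finger parallel gripper is mounted at the origin on the work surface. World frame = base frame: x ahead of the robot, y to its left, z up, the work surface at z = 0. Lengths are in mm, angles in degrees, forces in N, time in s.
With the tool pointing down it reaches from about 375 to 900 mm from the base axis. Payload 3.1 kg.
Tool frame: the origin (TCP) lies on the centre line of the jaws, within the pads' length; the fingertips stand ahead of it and the grasp point (between the pads) is the TCP (tip_reach is the z of the fingertips in the tool frame, in mm); z points along the fingers, y is the line along which they close (so a half turn about z gives the same grasp; the last joint's range is limited). The gripper opens to 87 mm and grips with 3 to 60 N. Pads are 19 mm wide; open, the fingers measure 117 mm over their backs; the gripper's body (75 mm by 190 mm) begins 51 mm behind the grasp point.
Start: joints at [53.887, 30.224, 82.088, -0, 67.689, -10.227], TCP at [272.824, 562.285, 241.548] pointing down, gripper open.
Joint ranges: [-176.69, 176.69], [-43.24, 126.21], [12.49, 139.97], [-82, 262], [0, 151.66], [-163.58, 163.58]. Speed limits (degrees/s): [159.86, 159.86, 180, 180, 180, 180].

## Interface

Orientations are given as [roll, pitch, yaw] about the fixed x, y, z axes, in that order (R = Rz(yaw) Ry(pitch) Rx(roll)).
In Python, from plant import get_obs, snapshot, camera_info, close_job, tip_reach gives the robot as it stands. The module is installed in compiled form; this text tells all that it offers.
- The arm moves only by the shell command python3 -m crank 'ROWS' [OPENING] [FORCE]. ROWS is JSON, a list of rows, each an object with "xyz": the shift along the tool's x, y, z in cm, a list of three; "twist": the turn, a rotation vector about the tool's x, y, z in degrees, a list of three. A call has 1 to 20 rows; each row shifts and turns the commanded pose from where the row before left it, along the tool's axes as they then stand; what a row does not reach is not made up. A row lasts 1/8 s, in which the tool goes at most 62.5 mm and 10.7 degrees, less where a joint would pass 70% of its speed; a pose out of reach is approached as far as the arm can. A call is refused whole if a number of a shift passes 6.25 or a number of a turn 10.7, either way. A call with a gripper value outside its range is refused whole. OPENING is the finger opening in cm, from 0 to 8.7, set as the call begins (- or left out, the last holds). The fingers move at their own pace and stop on an object; FORCE is the grip in N (left out, the last holds). Time passes only in rows, so rows that do not move let the fingers close. It gives the time, the measured TCP pose, the force, the opening and the grip force at its end, in the units of the state.
- get_obs(): the state, without advancing time (a new reading comes with each control period).
- snapshot(name): name is "scene" or "top"; returns the picture (400x640x3 uint8, red, green, blue); there is no depth.
- camera_info(name): a dict with "fovy" (degrees; the focal length in pixels is half the picture's height over the tangent of half this angle, whatever the lens; pixels are square), "cx", "cy" (the principal point, pixels), "pose" (4x4, takes a point from camera to world coordinates). Camera axes: x right, y down, z forward; pixel columns grow to the right and rows downward; lengths in mm; the calibration is good to about 2 mm. A picture is of the moment at which its call begins. camera_info takes no time and is no camera call.
- close_job(): hands the job in; it is judged then, once.
The state is a dict: "time_s": time; "joint_pos": joint angles; "qvel": joint speeds; "joint_efforts": joint torques, N m; "eef_pos": TCP position; "orientation": TCP orientation; "ft_force": force on the tool from outside, world axes, zero at the start; "torque": the same for the moment, N m; "opening": finger opening in mm; "grasp_force": force on a finger pad.
Only numpy, scipy, OpenCV 4.12 (cv2) and the standard library are available. Lean on these libraries where they do the work, as an engineer would, in place of code of your own. Each camera call takes 0.05 s, during which the arm holds its last target. There are 200 camera calls.

## Task

Clear the repair bench: hang the ring templates on the slanted hook one at a time, the largest first and each next smaller one in front of it, so that they lie snugly together against the backing plate; put all the vacuum fittings into the open kit drawer, and push the drawer fully home until it seats at its detent. Leave the bottle, the roller and the leak meter where they are.

Things in the scene. Friction and masses are not known exactly. Their poses are not given: they have to be found in the camera images.
- template_150_mid (a point): centre (half-way through the thickness) of the blue ring template: a flat rigid plastic ring, outer diameter 150 mm, bore 60 mm (so its band is 45 mm wide), 12 mm thick, 240 g; own z axis = the ring's axis; either face may lie up; starts flat on the bench; may be absent
- template_130_mid (a point): centre (half-way through the thickness) of the green ring template: a flat rigid plastic ring, outer diameter 130 mm, bore 60 mm (so its band is 35 mm wide), 12 mm thick, 170 g; own z axis = the ring's axis; either face may lie up; starts flat on the bench; may be absent
- template_110_mid (a point): centre (half-way through the thickness) of the yellow ring template: a flat rigid plastic ring, outer diameter 110 mm, bore 60 mm (so its band is 25 mm wide), 12 mm thick, 110 g; own z axis = the ring's axis; either face may lie up; starts flat on the bench; may be absent
- template_90_mid (a point): centre (half-way through the thickness) of the red ring template: a flat rigid plastic ring, outer diameter 90 mm, bore 60 mm (so its band is 15 mm wide), 12 mm thick, 65 g; own z axis = the ring's axis; either face may lie up; starts flat on the bench; may be absent
- fitting_1_mid (a point): centre (22.5 mm up) of a metal vacuum fitting, 45 mm tall: a round flange 52 mm across and 6 mm thick with an upright smooth stem 26 mm across above it; own z axis = along the stem, up; 140 g; starts standing on the bench; may be absent
- fitting_2_mid (a point): centre (22.5 mm up) of a metal vacuum fitting, 45 mm tall: a round flange 52 mm across and 6 mm thick with an upright smooth stem 26 mm across above it; own z axis = along the stem, up; 140 g; starts standing on the bench; may be absent
- fitting_3_mid (a point): centre (22.5 mm up) of a metal vacuum fitting, 45 mm tall: a round flange 52 mm across and 6 mm thick with an upright smooth stem 26 mm across above it; own z axis = along the stem, up; 140 g; starts standing on the bench; may be absent
- hook: the slanted hook, a fixed round steel rod 10 mm thick. Origin: on the rod's axis at its root, where it leaves an upright backing plate. z axis: along the rod, rising at 45 degrees away from the plate, roughly towards the robot; y axis: level, sideways; x axis: square to the rod, up and towards the plate. The rod is straight for 112 mm, then its last 18 mm turn straight up
- stand: the fixed post stand that carries the hook; origin on the bench under the hook's root, 148 mm below it; x axis level, pointing behind the plate. Backing plate: at x = 0, 70 mm wide, reaching 40 mm above and below the root; the post behind is no higher. Foot 12 mm thick, 130 mm wide, from 50 mm before to 120 mm behind the origin
- hook_end (a point): where the rod's straight part ends, on its axis 112 mm from the root. A template let go on the rod swings upright by itself and slides down it until it lies flat on the plate or on the template before it; hung so, their centres follow each other about 17 mm apart along the rod, the first about level with the root, 12 mm below the rod's axis
- drawer_floor (a point): point on the inner floor of the open kit drawer (moves with it), midway across and 45 mm behind the inside of its front; x axis points into the cabinet (the closing direction), y sideways, z up. Inside, the drawer is 216 mm wide (y), 192 mm from front to back, with side walls 48 mm high; its front's top is 64 mm above the floor
- cabinet: the fixed blue kit cabinet, 250 mm wide, 260 mm deep, 170 mm high, origin on the bench under the middle of its front edge, x axis pointing to its back. The open kit drawer is its upper one: its inner floor is 95 mm above the bench with 68 mm of clear height inside. Only the part drawn out before the cabinet's front is open from above
- drawer_lip (a point): middle of the front edge of the drawer's aluminium pull lip (moves with the drawer): a level ledge 180 mm wide (y) and 10 mm thick standing 16 mm out from the drawer's grey front, just under its top edge (7 mm higher than this point). Axes as for drawer_floor
- kit_drawer (a joint): how far the kit drawer is drawn out, m: 0 = fully home, 0.165 = fully out. Slides with about 1 N of friction; over the last 12 mm a spring detent first resists (about 4 N more, briefly up to 20 N if struck fast) and then, from about 6 mm, draws it home and holds it; left short of that it springs back out to about 12 mm
- solvent_bottle: bystander: white bottle with a red cap, 170 mm tall, 68 mm across; origin at the centre of its underside
- roller: bystander: laminating roller with a wooden handle, about 180 mm long, lying on the bench; origin near its middle
- leak_meter: bystander: yellow hand-held leak meter, 150 x 75 x 32 mm, lying on the bench; origin at the centre of its underside
- template_150: the blue 150 mm ring template (origin at the centre of its lower face)
- template_130: the green 130 mm ring template (origin at the centre of its lower face)
- template_110: the yellow 110 mm ring template (origin at the centre of its lower face)
- template_90: the red 90 mm ring template (origin at the centre of its lower face)
- fitting_1: the vacuum fitting as a body (origin at the centre of its underside)
- fitting_2: the vacuum fitting as a body (origin at the centre of its underside)
- fitting_3: the vacuum fitting as a body (origin at the centre of its underside)

How it is judged (in metres and radians):
On the way, in this order (a step that is already met when the one before it is completed fails the run):
1. the 150 mm template hangs on the hook, let go (x of template_150_mid in the frame of hook between -0.03 and 0.015 m and y of template_150_mid in the frame of hook between -0.025 and 0.025 m and z of template_150_mid in the frame of hook between -0.025 and 0.085 m and angle between the z axis of template_150_mid and the z axis of hook, either way round below 1.05 rad and contact force between template_150 and the fingers below 0.1 N and linear speed of template_150 below 0.05 m/s), for 0.3 s.
2. the 130 mm template hangs on the hook, let go (x of template_130_mid in the frame of hook between -0.03 and 0.015 m and y of template_130_mid in the frame of hook between -0.025 and 0.025 m and z of template_130_mid in the frame of hook between -0.025 and 0.085 m and angle between the z axis of template_130_mid and the z axis of hook, either way round below 1.05 rad and contact force between template_130 and the fingers below 0.1 N and linear speed of template_130 below 0.05 m/s), for 0.3 s.
3. the 110 mm template hangs on the hook, let go (x of template_110_mid in the frame of hook between -0.03 and 0.015 m and y of template_110_mid in the frame of hook between -0.025 and 0.025 m and z of template_110_mid in the frame of hook between -0.025 and 0.085 m and angle between the z axis of template_110_mid and the z axis of hook, either way round below 1.05 rad and contact force between template_110 and the fingers below 0.1 N and linear speed of template_110 below 0.05 m/s), for 0.3 s.
4. the 90 mm template hangs on the hook, let go (x of template_90_mid in the frame of hook between -0.03 and 0.015 m and y of template_90_mid in the frame of hook between -0.025 and 0.025 m and z of template_90_mid in the frame of hook between -0.025 and 0.085 m and angle between the z axis of template_90_mid and the z axis of hook, either way round below 1.05 rad and contact force between template_90 and the fingers below 0.1 N and linear speed of template_90 below 0.05 m/s), for 0.3 s.
At the end, for the whole second after the job is handed in: Every template present hangs with the rod through its bore, hung largest to smallest, released and at rest, snug against the plate and each other (gaps under about 10 mm); every fitting present is inside the drawer; the drawer is home to within 3 mm (x of template_150_mid in the frame of hook between -0.03 and 0.015 m and y of template_150_mid in the frame of hook between -0.025 and 0.025 m and z of template_150_mid in the frame of hook between -0.025 and 0.012 m and angle between the z axis of each of template_150_mid, template_130_mid, template_110_mid, template_90_mid and the z axis of hook, either way round below 1.05 rad and contact force between each of template_150, template_130, template_110, template_90 and the fingers below 0.1 N and linear speed of each of template_150, template_130, template_110, template_90, fitting_1, fitting_2, fitting_3 below 0.05 m/s and z of template_130_mid in the frame of template_150_mid between -0.022 and 0.022 m and z of template_110_mid in the frame of template_150_mid between -0.034 and 0.034 m and z of template_90_mid in the frame of template_150_mid between -0.046 and 0.046 m and x of template_130_mid in the frame of hook between -0.03 and 0.015 m and y of template_130_mid in the frame of hook between -0.025 and 0.025 m and z of template_130_mid in the frame of hook between -0.025 and 0.029 m and z of template_110_mid in the frame of template_130_mid between -0.022 and 0.022 m and z of template_90_mid in the frame of template_130_mid between -0.034 and 0.034 m and x of template_110_mid in the frame of hook between -0.03 and 0.015 m and y of template_110_mid in the frame of hook between -0.025 and 0.025 m and z of template_110_mid in the frame of hook between -0.025 and 0.046 m and z of template_90_mid in the frame of template_110_mid between -0.022 and 0.022 m and x of template_90_mid in the frame of hook between -0.03 and 0.015 m and y of template_90_mid in the frame of hook between -0.025 and 0.025 m and z of template_90_mid in the frame of hook between -0.025 and 0.063 m and x of fitting_1_mid in the frame of drawer_floor between -0.045 and 0.147 m and y of fitting_1_mid in the frame of drawer_floor between -0.108 and 0.108 m and z of fitting_1_mid in the frame of drawer_floor between 0 and 0.05 m and x of fitting_2_mid in the frame of drawer_floor between -0.045 and 0.147 m and y of fitting_2_mid in the frame of drawer_floor between -0.108 and 0.108 m and z of fitting_2_mid in the frame of drawer_floor between 0 and 0.05 m and x of fitting_3_mid in the frame of drawer_floor between -0.045 and 0.147 m and y of fitting_3_mid in the frame of drawer_floor between -0.108 and 0.108 m and z of fitting_3_mid in the frame of drawer_floor between 0 and 0.05 m and value of joint kit_drawer below 0.003 m); the robot touches nothing.
It fails at once if the bottle, roller or leak meter is shifted by more than 5 cm (distance of any of solvent_bottle, roller, leak_meter from where it was at the start of the episode above 0.05 m).
Of template_150, template_130, template_110, template_90 only 3 to 4 are there at a start; the rules pass over those that are not, and their reading is None.
Of fitting_1, fitting_2, fitting_3 only 2 to 3 are there at a start; the rules pass over those that are not, and their reading is None.
At some moment in a run one of template_150, template_130, template_110, template_90, fitting_1, fitting_2, fitting_3 may be knocked a few centimetres aside while the robot is not near it.
Once in a run the grip may slacken for a moment while it holds something.
It also fails if it takes over 210 s, if anything falls off the work surface, if the arm or the gripper's body presses on something with over 40 N, if the wrist force passes 120 N, or if a joint passes its speed limit or range.

## Working session

There is one attempt and no reset: what is moved stays moved. The work goes in short steps, Python scripts to look and compute and a shell command to move; the robot and the scene stay as the last step left them, time stands still between calls to the robot, and variables do not carry over. Pictures are saved under pics/ and viewed, at most 14 in all, crops included, and the job is handed in when it is done.

```bash
mkdir -p pics; ls; python3 - <<'E'
from plant import *
import cv2,numpy as np
print(tip_reach if not callable(tip_reach) else tip_reach()); o=get_obs(); print(o)
for n in("scene","top"):
    im=snapshot(n); cv2.imwrite(f"pics/{n}0.png",im[:,:,::-1]); c=camera_info(n); print(n,c["fovy"],c["cx"],c["cy"],np.round(c["pose"],3).tolist(), [k for k in c])
E
```

```text
pics
19.0
{'time_s': 0.0, 'joint_pos': array([ 5.38857765e+01,  3.02767134e+01,  8.21582335e+01, -3.30021185e-04,
        6.76887953e+01, -1.02280170e+01]), 'qvel': array([-0.04635427,  0.03753065,  0.02610314, -0.01162708, -0.06520597,
        0.0530732 ]), 'joint_efforts': array([-1.60091059e-05, -4.40025187e+01, -1.76596588e+01,  6.34339848e-02,
        5.80392906e-02, -1.50020733e-04]), 'eef_pos': array([272.42442134, 561.71789466, 240.58549454]), 'orientation': array([-1.79878170e+02, -2.16721879e-02,  1.54113896e+02]), 'ft_force': array([-0.46094966,  0.45720416, -0.05479851]), 'torque': array([-0.03101081, -0.03294029,  0.05996956]), 'grasp_force': 0.0, 'opening': 86.8207227340527}
scene 53.37061111403005 319.4975303730863 201.65736019619428 [[0.891, 0.348, -0.292, 929.957], [0.454, -0.669, 0.588, -735.482], [0.009, -0.657, -0.754, 1127.405], [0.0, 0.0, 0.0, 1.0]] ['fovy', 'cx', 'cy', 'pose']
top 45.91948758731256 310.3062803740266 195.83173989327037 [[0.016, -0.981, 0.194, 287.982], [-1.0, -0.017, -0.004, 25.403], [0.007, -0.194, -0.981, 1589.447], [0.0, 0.0, 0.0, 1.0]] ['fovy', 'cx', 'cy', 'pose']
```

View pics/scene0.png

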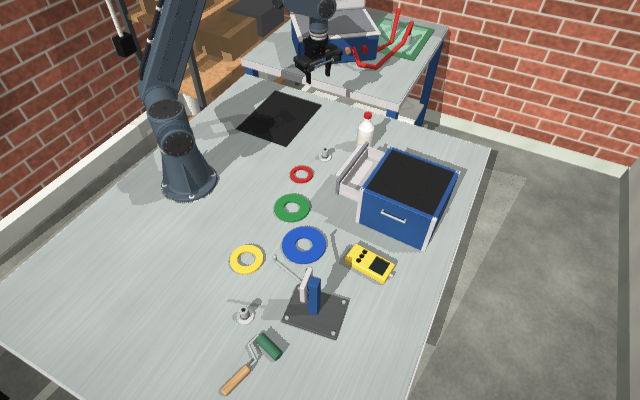

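View pics/top0.png

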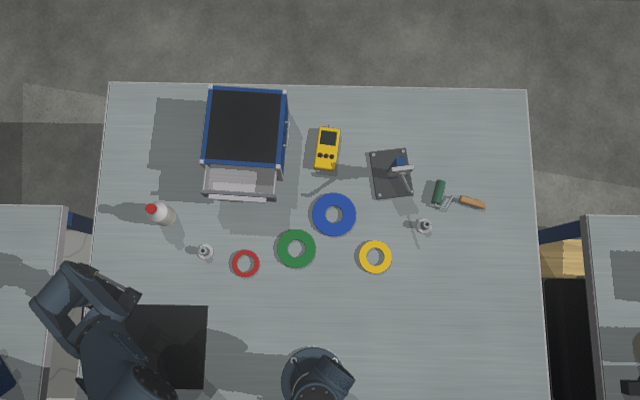

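The scene picture shows all four rings: blue (304,244), green (292,207), yellow (247,259) and red (301,174). There are two fittings, at (325,155) and (245,315). The stand is at (315,300) and the open drawer at (360,170). In the top picture the foot corners are near (370,152), (405,149), (414,195) and (377,199), and the fittings are at (205,251) and (424,226).

```bash
cat > h.py <<'E'
from plant import *
import cv2,numpy as np
np.set_printoptions(precision=1,suppress=True)
def ray(n,px):
    c=camera_info(n); P=np.array(c["pose"]); f=200/np.tan(np.radians(c["fovy"]/2))
    px=np.atleast_2d(px).astype(float)
    d=np.c_[(px[:,0]-c["cx"])/f,(px[:,1]-c["cy"])/f,np.ones(len(px))]@P[:3,:3].T
    return P[:3,3],d/np.linalg.norm(d,axis=1,keepdims=True)
def onz(n,px,z):
    o,d=ray(n,px); return o+d*((z-o[2])/d[:,2])[:,None]
def proj(n,p):
    c=camera_info(n); P=np.array(c["pose"]); f=200/np.tan(np.radians(c["fovy"]/2))
    q=(np.atleast_2d(p)-P[:3,3])@P[:3,:3]; return np.c_[f*q[:,0]/q[:,2]+c["cx"],f*q[:,1]/q[:,2]+c["cy"]]
def tri(a,b): # one pixel in scene, one in top
    (o1,d1),(o2,d2)=ray("scene",a),ray("top",b); d1,d2=d1[0],d2[0]
    s=np.linalg.lstsq(np.c_[d1,-d2],o2-o1,rcond=None)[0]; p,q=o1+s[0]*d1,o2+s[1]*d2
    return (p+q)/2,np.linalg.norm(p-q)
COL=dict(blue=(105,125,150,100),green=(55,85,100,60),yellow=(22,32,150,120),red=(0,6,160,90))
def mask(im,c):
    l,h,s,v=COL[c]; return cv2.inRange(cv2.cvtColor(im,cv2.COLOR_RGB2HSV),(l,s,v),(h,255,255))
def rings(n="top",im=None,z=8):
    im=snapshot(n) if im is None else im; out={}
    for c,D in zip(COL,(150,130,110,90)):
        best=None
        for k in cv2.findContours(mask(im,c),cv2.RETR_EXTERNAL,cv2.CHAIN_APPROX_NONE)[0]:
            if cv2.contourArea(k)<250: continue
            w=onz(n,k[:,0],z)[:,:2].astype(np.float32); (x,y),r=cv2.minEnclosingCircle(w)
            if best is None or abs(2*r-D)<abs(best[2]-D): best=(x,y,2*r)
        out[c]=best and np.round(best,1)
    return out
E
python3 - <<'E'
from h import *
for n in("scene","top"): print(n,rings(n,cv2.imread(f"pics/{n}0.png")[:,:,::-1]))
print(onz("top",[(370,152),(405,149),(414,195),(377,199)],12))
a=cv2.imread("pics/top0.png"); s=cv2.imread("pics/scene0.png")
t=cv2.resize(a[140:240,350:450],(400,400),interpolation=cv2.INTER_CUBIC); u=cv2.resize(s[250:350,220:370],(600,400)[::1],interpolation=cv2.INTER_CUBIC)[:,:400]
u=cv2.resize(s[250:350,260:360],(400,400),interpolation=cv2.INTER_CUBIC)
cv2.imwrite("pics/crop1.png",np.hstack([t,u]))
t=cv2.resize(a[140:270,190:300],(0,0),fx=3.6,fy=3.6,interpolation=cv2.INTER_CUBIC); u=cv2.resize(s[120:250,310:420],(0,0),fx=3.6,fy=3.6,interpolation=cv2.INTER_CUBIC)
cv2.imwrite("pics/crop2.png",np.hstack([t,u]))
E
```

```text
scene {'blue': array([536.8, -58.9, 153.5]), 'green': array([417.7,  66.1, 134.2]), 'yellow': array([ 395.8, -197.3,  112.2]), 'red': array([364.1, 233.3,  95.7])}
top {'blue': array([540.3, -60. , 146.9]), 'green': array([422.3,  64.8, 127.7]), 'yellow': array([ 399.6, -198.1,  108.1]), 'red': array([369.5, 232.9,  85.6])}
[[ 759.4 -185.2   12. ]
 [ 772.4 -307.1   12. ]
 [ 609.7 -334.2   12. ]
 [ 593.6 -207.6   12. ]]
```

View pics/crop1.png

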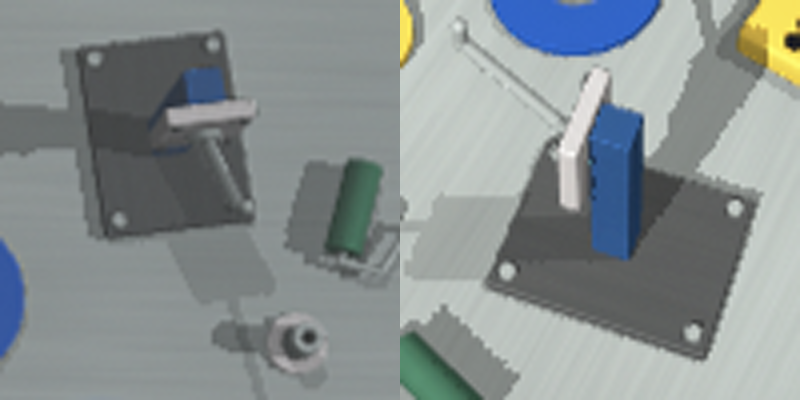

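View pics/crop2.png

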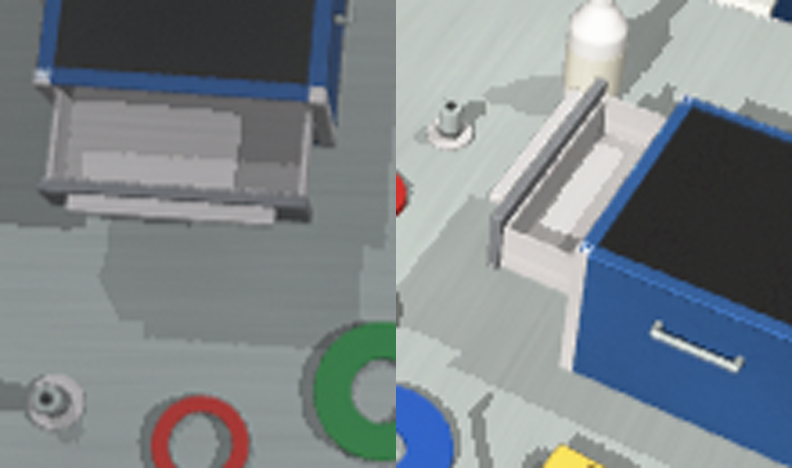

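The left of crop1 shows the foot corners at (370,152), (405.5,148), (413.2,194.5) and (376.2,199.5), with the rod tip at about (411.8,191). In the scene view the rod tip top is at (275,256), the bend at (275,260) and the root near (301,281). In crop2 the drawer is drawn out, with its front and lip edge running in the top view from about (209,198) to (266,201). Fitting stem tops are at (203,251) and (426,224) in the top view.

```bash
python3 - <<'E'
from h import *
c=onz("top",[(370.3,151.8),(405.5,148),(413.2,194.5),(376.3,199.6)],12)[:,:2]
s=onz("scene",[(300.5-0+0,0)],12)
print("lens",np.linalg.norm(c-np.roll(c,-1,0),axis=1))
xd=(c[0]+c[1]-c[2]-c[3]); yaw1=np.degrees(np.arctan2(xd[1],xd[0])); yd=c[0]+c[3]-c[1]-c[2]; yaw2=np.degrees(np.arctan2(-yd[0],yd[1]))
print(yaw1,yaw2); yaw=np.radians((yaw1+yaw2)/2); X=np.array([np.cos(yaw),np.sin(yaw)])
S=c.mean(0)-35*X; print("stand",S)
print("tip tri",tri((275,256),(411.8,191))); print("bend",tri((275,260.5),(411.5,190.5)))
E_=np.r_[S-79.2*X,148+79.2]
print("pred end",E_,proj("top",[E_,E_+[0,0,18]]),proj("scene",[E_,E_+[0,0,18],np.r_[S,148]]),proj("top",np.r_[S,148]))
# scene foot corners
c2=onz("scene",[(400/4-100+260+ (760-400)/4,250+190/4),(260+(490-400)/4,250+285/4),(260+(705-400)/4,250+358/4)],12); print(c2)
# fittings: stem top, z=45 ; two views
for a,b in(((310+(450-396)/3.6,120+103/3.6),(190+47/3.6,140+400/3.6)),):print(a,b,tri(a,b),onz("top",b,45))
print(onz("top",(350+307/4,140+338/4),45))
# drawer: front outer top edge & lip front edge
f=lambda x,y:(190+x/3.6,140+y/3.6)
print("front top outer ends z159",onz("top",[f(40,190),f(310,215)],159),"lip",onz("top",[f(66,212),f(273,222)],152))
print("cab front",onz("top",[f(40,80),f(322,97)],170))
g=lambda x,y:(310+(x-396)/3.6,120+y/3.6)
print("scene lip",onz("scene",[g(490,190),g(592,85)],157),"top front",onz("scene",[g(497,220),g(605,85)],159),"cab",onz("scene",[g(588,245),g(688,100)],170))
E
```

```text
lens [123.8 166.3 127.8 169.8]
7.092820426772168 8.20162914489371
stand [ 650.1 -262.6]
tip tri (array([ 573. , -273.2,  251.2]), np.float64(1.0368638701583772))
bend (array([ 576. , -276.7,  237.3]), np.float64(2.675265401202965))
pred end [ 571.6 -273.2  227.2] [[409.9 193. ]
 [411.2 191.8]] [[275.  260.8]
 [274.5 257.1]
 [303.6 284.7]] [[400.6 173.5]]
[[ 759.1 -170.5   12. ]
 [ 613.7 -331.6   12. ]
 [ 778.  -308.8   12. ]]
(325.0, 148.61111111111111) (203.05555555555554, 251.11111111111111) (array([404.8, 364.5,  54.2]), np.float64(2.3157151534883194)) [[404.6 365.8  45. ]]
[[ 504.3 -366.1   45. ]]
front top outer ends z159 [[575.2 357.5 159. ]
 [557.4 125.4 159. ]] lip [[557.7 335.6 152. ]
 [552.  157.5 152. ]]
cab front [[669.7 360.8 170. ]
 [658.9 117.4 170. ]]
scene lip [[545.7 165.6 157. ]
 [573.2 352.5 157. ]] top front [[569.4 130.7 159. ]
 [585.8 356.5 159. ]] cab [[660.9 130.6 170. ]
 [672.7 361.6 170. ]]
```

```bash
cat >> h.py <<'E'
from scipy.spatial.transform import Rotation as Ro
YAW=7.6; S=np.array([650.,-263.,0.]); X=np.array([np.cos(np.radians(YAW)),np.sin(np.radians(YAW)),0]); Z=np.array([0,0,1.])
ZH=(Z-X)/2**.5; XH=(Z+X)/2**.5; ROOT=S+148*Z
RR=dict(blue=52.5,green=47.5,yellow=42.5,red=37.5)
def Rt(phi,tilt=0): # tool y level along phi, tool z down, then tilted forward
    a=np.radians(phi); y=np.array([np.cos(a),np.sin(a),0]); R=np.c_[np.cross(y,-Z),y,-Z]
    return Ro.from_matrix(R)*Ro.from_rotvec([-tilt,0,0],degrees=True)
def go(p,phi,tilt=0):
    o=get_obs(); R=Ro.from_euler("xyz",o["orientation"],degrees=True)
    T=Rt(phi,tilt); print("t",round(o["time_s"],1),"at",o["eef_pos"],"to",np.array(p),"shift now cm",np.round(R.inv().apply(np.array(p)-o["eef_pos"])/10,2),"twist",(R.inv()*T).as_rotvec(degrees=True),"shift after twist cm",np.round(T.inv().apply(np.array(p)-o["eef_pos"])/10,2),"open",o["opening"],"grip",o["grasp_force"])
def grip(c,xy,phi=YAW,z=22): # grasp point of ring at centre xy
    a=np.radians(phi); return np.array([xy[0]-RR[c]*np.cos(a),xy[1]-RR[c]*np.sin(a),z])
def hang(c,s,x,dz=16): return ROOT+s*ZH+x*XH-RR[c]*XH+dz*ZH
E
python3 -m crank '[{"xyz":[0,0,0],"twist":[0,0,9.4]},{"xyz":[0,0,0],"twist":[0,0,9.4]},{"xyz":[0,0,0],"twist":[0,0,9.4]},{"xyz":[0,0,0],"twist":[0,0,9.4]},{"xyz":[0,0,0],"twist":[0,0,9.4]},{"xyz":[0,0,0],"twist":[0,0,9.4]}]' 6.5 50
python3 - <<'E'
from h import *
go([*grip("blue",(538.5,-59.5))[:2],120],YAW); print(hang("blue",150,0),hang("blue",75,-8))
E
```

```text
time_s: 0.85
eef_pos: [272.6, 561.9, 241.0]
orientation: [-179.9, 0.1, 97.4]
ft_force: [0.1, 0.1, 0.8]
opening: 64.9
grasp_force: 0.0
t 0.8 at [272.6 561.9 241. ] to [486.5 -66.4 120. ] shift now cm [-65.1  13.1  12.2] twist [-0.1  0.1 -0.2] shift after twist cm [-65.1  12.9  12.1] open 64.87702240576995 grip 0.0
[ 496.9 -283.4  228.3] [ 543.8 -277.2  169.6]
```

```bash
python3 -m crank '[{"xyz":[-5.42,1.08,1.0],"twist":[0,0,0]},{"xyz":[-5.42,1.08,1.0],"twist":[0,0,0]},{"xyz":[-5.42,1.08,1.0],"twist":[0,0,0]},{"xyz":[-5.42,1.08,1.0],"twist":[0,0,0]},{"xyz":[-5.42,1.08,1.0],"twist":[0,0,0]},{"xyz":[-5.42,1.08,1.0],"twist":[0,0,0]},{"xyz":[-5.42,1.08,1.0],"twist":[0,0,0]},{"xyz":[-5.42,1.08,1.0],"twist":[0,0,0]},{"xyz":[-5.42,1.08,1.0],"twist":[0,0,0]},{"xyz":[-5.42,1.08,1.0],"twist":[0,0,0]},{"xyz":[-5.42,1.08,1.0],"twist":[0,0,0]},{"xyz":[-5.42,1.08,1.0],"twist":[0,0,0]},{"xyz":[0,0,0],"twist":[0,0,0]}]'
python3 - <<'E'
from h import *
s=snapshot("scene"); print(rings("scene",s)); cv2.imwrite("pics/s1.png",s[:,:,::-1])
go(grip("blue",(538.5,-59.5)),YAW)
E
```

```text
time_s: 2.48
eef_pos: [490.6, -68.8, 120.9]
orientation: [179.9, 0.1, 97.4]
ft_force: [-0.5, 0.4, 0.5]
opening: 65.0
grasp_force: 0.0
{'blue': array([536.8, -58.9, 153.5]), 'green': None, 'yellow': array([ 395.8, -197.3,  112.2]), 'red': array([ 293.6, 1406.1,  640.6])}
t 2.5 at [488.8 -66.5 120.9] to [486.5 -66.4  22. ] shift now cm [ 0.  -0.2  9.9] twist [-0.  -0.  -0.1] shift after twist cm [ 0.  -0.2  9.9] open 65.00888763759663 grip 0.0
```

View pics/s1.png

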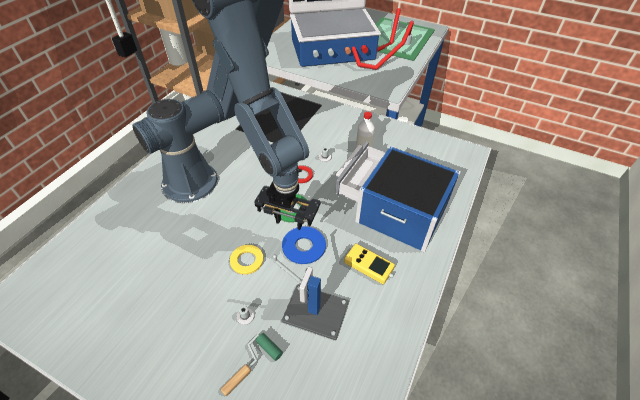

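The gripper sits level over the blue ring's near band, around (290,220); the ring is at (304,244) and has not moved.

```bash
python3 -m crank '[{"xyz":[0,-0.1,3.5],"twist":[0,0,0]},{"xyz":[0,-0.1,3.5],"twist":[0,0,0]},{"xyz":[0,0,2],"twist":[0,0,0]},{"xyz":[0,0,0.9],"twist":[0,0,0]},{"xyz":[0,0,0],"twist":[0,0,0]},{"xyz":[0,0,0],"twist":[0,0,0]}]'
python3 -m crank '[{"xyz":[0,0,0],"twist":[0,0,0]},{"xyz":[0,0,0],"twist":[0,0,0]},{"xyz":[0,0,0],"twist":[0,0,0]},{"xyz":[0,0,0],"twist":[0,0,0]},{"xyz":[0,0,0],"twist":[0,0,0]}]' 3.5 55
```

```text
time_s: 3.28
eef_pos: [486.9, -64.8, 23.3]
orientation: [179.9, 0.0, 97.7]
ft_force: [-0.1, 0.1, 0.1]
opening: 65.1
grasp_force: 0.0
time_s: 3.9
eef_pos: [486.6, -65.2, 23.0]
orientation: [180.0, 0.0, 97.7]
ft_force: [-0.6, -0.6, 6.5]
opening: 45.2
grasp_force: 53.1
```

```bash
python3 -m crank '[{"xyz":[0,0,-3],"twist":[0,0,0]},{"xyz":[0,-1,-5],"twist":[0,0,0]},{"xyz":[0,-1,-5],"twist":[0,0,0]},{"xyz":[0,-1,-5],"twist":[0,0,0]},{"xyz":[0,0,-4],"twist":[0,0,0]},{"xyz":[0,0,0],"twist":[-9,0,0]},{"xyz":[0,0,0],"twist":[-9,0,0]},{"xyz":[0,0,0],"twist":[-9,0,0]},{"xyz":[0,0,0],"twist":[-9,0,0]},{"xyz":[0,0,0],"twist":[-9,0,0]},{"xyz":[0,0,0],"twist":[0,0,0]},{"xyz":[0,0,0],"twist":[0,0,0]}]'
python3 - <<'E'
from h import *
go(hang("blue",165,0,17),YAW,45)
s=snapshot("scene"); cv2.imwrite("pics/s2.png",s[:,:,::-1])
E
```

```text
time_s: 5.4
eef_pos: [458.4, -58.4, 240.1]
orientation: [145.5, -2.1, 99.4]
ft_force: [0.2, 0.3, -1.5]
opening: 45.2
grasp_force: 53.1
t 5.4 at [458.4 -58.4 240.1] to [ 485.6 -284.9  239.6] shift now cm [-22.8  -0.4  -1.2] twist [-10.5  -2.7   0. ] shift after twist cm [-22.8  -0.2  -0.2] open 45.21611559989023 grip 53.13020740170032
```

View pics/s2.png

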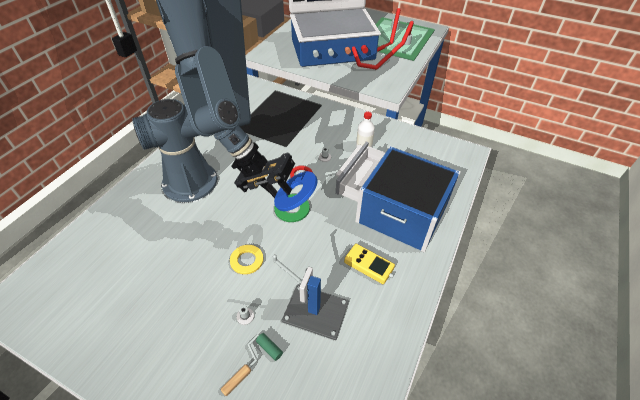

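The blue ring at (297,190) is held firmly and tilted; the rest of the tilt was not reached. I'll finish the tilt while moving sideways.

```bash
python3 -m crank '[{"xyz":[-3,0,0],"twist":[-4,-1,0]},{"xyz":[-4,0,0],"twist":[-4,-1,0]},{"xyz":[-4,0,0],"twist":[-2.5,-0.7,0]},{"xyz":[-4,0,0],"twist":[0,0,0]},{"xyz":[-4,0,0],"twist":[0,0,0]},{"xyz":[-3.5,0,0],"twist":[0,0,0]},{"xyz":[0,0,0],"twist":[0,0,0]},{"xyz":[0,0,0],"twist":[0,0,0]}]'
python3 - <<'E'
from h import *
go(hang("blue",165,0,17),YAW,45)
E
```

```text
time_s: 6.45
eef_pos: [490.3, -280.0, 237.6]
orientation: [135.0, -0.1, 97.7]
ft_force: [0.5, 0.0, -1.2]
opening: 45.0
grasp_force: 53.7
t 6.5 at [ 490.3 -280.   237.6] to [ 485.6 -284.9  239.6] shift now cm [-0.4 -0.2 -0.5] twist [-0.  -0.1  0.1] shift after twist cm [-0.4 -0.2 -0.5] open 45.03362503595283 grip 53.6999620415736
```

```bash
python3 -m crank '[{"xyz":[-0.4,-0.2,0],"twist":[0,0,0]},{"xyz":[0,0,0],"twist":[0,0,0]}]'
cat >> h.py <<'E'
def look(c,name,dz=17):
    o=get_obs(); R=Ro.from_euler("xyz",o["orientation"],degrees=True); C=o["eef_pos"]+R.apply([0,RR[c],dz]); d=C-ROOT
    print("ring centre pred",C,"hook xz",d@XH,d@np.cross(ZH,XH),d@ZH,"open",o["opening"],"grip",o["grasp_force"])
    ims=[]
    tip=ROOT+112*ZH
    for n in("scene","top"):
        im=snapshot(n); b=im[:,:,::-1].copy(); p=proj(n,[C,tip,tip+18*Z]).astype(int)
        x,y=proj(n,[tip])[0].astype(int); x=min(max(x,60),580); y=min(max(y,60),340); ims.append(cv2.resize(b[y-60:y+60,x-60:x+60],(400,400),interpolation=cv2.INTER_CUBIC))
        for q in p: cv2.drawMarker(ims[-1],(int((q[0]-x+60)*400/120),int((q[1]-y+60)*400/120)),(255,0,255),0,12)
    cv2.imwrite(f"pics/{name}.png",np.hstack(ims))
E
python3 -c "
from h import *
look('blue','b1')"
```

```text
time_s: 6.7
eef_pos: [489.4, -284.4, 236.3]
orientation: [135.0, -0.0, 97.7]
ft_force: [0.3, -0.0, -2.3]
opening: 44.8
grasp_force: 53.7
ring centre pred [ 538.1 -277.9  261.4] hook xz 0.38628397293495964 0.0785551438613996 160.02697689422587 open 44.816909765068495 grip 53.70000550872646
```

View pics/b1.png

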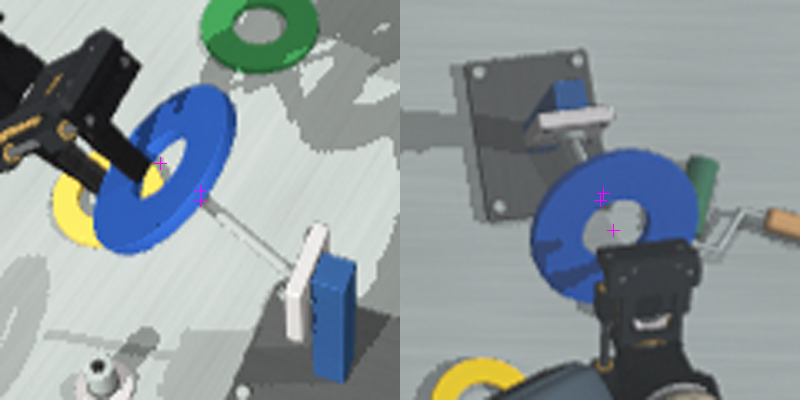

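The ring bore, at (163,163) in the left crop and (615,228) in the right, lies on its predicted centre and in line with the rod. I'll slide it on.

```bash
python3 -m crank '[{"xyz":[0,0,2],"twist":[0,0,0]},{"xyz":[0,0,2],"twist":[0,0,0]},{"xyz":[0,0,2],"twist":[0,0,0]},{"xyz":[0,-0.4,1.5],"twist":[0,0,0]},{"xyz":[0,-0.4,0.6],"twist":[0,0,0]},{"xyz":[0,0,0],"twist":[0,0,0]},{"xyz":[0,0,0],"twist":[0,0,0]}]'
python3 -c "
from h import *
look('blue','b2')"
```

```text
time_s: 7.68
eef_pos: [540.5, -278.2, 173.9]
orientation: [134.9, -0.0, 97.6]
ft_force: [0.4, 0.1, -2.2]
opening: 45.0
grasp_force: 53.7
ring centre pred [ 589.2 -271.7  199.1] hook xz -7.303440070672766 -0.5769208035114188 79.54371595837232 open 45.013527818015966 grip 53.700095436070114
```

```bash
python3 -m crank '[{"xyz":[0,0,0],"twist":[0,0,0]},{"xyz":[0,0,0],"twist":[0,0,0]},{"xyz":[0,0,0],"twist":[0,0,0]},{"xyz":[0,0,0],"twist":[0,0,0]},{"xyz":[0,0,0],"twist":[0,0,0]}]' 6.2
python3 -m crank '[{"xyz":[0,0,-2],"twist":[0,0,0]},{"xyz":[0,0,-4],"twist":[0,0,0]},{"xyz":[0,0,-4],"twist":[0,0,0]},{"xyz":[0,0,-2],"twist":[0,0,0]},{"xyz":[0,0,0],"twist":[0,0,0]},{"xyz":[0,0,0],"twist":[0,0,0]}]'
python3 -c "
from h import *
look('blue','b3')"
```

```text
time_s: 8.4
eef_pos: [540.7, -278.0, 173.6]
orientation: [134.9, -0.0, 97.7]
ft_force: [0.5, 0.2, 0.4]
opening: 61.9
grasp_force: 0.0
time_s: 9.15
eef_pos: [456.7, -289.2, 257.9]
orientation: [134.9, -0.1, 97.7]
ft_force: [-0.0, 0.5, 0.9]
opening: 61.4
grasp_force: 0.0
ring centre pred [ 505.4 -282.6  283.1] hook xz -7.686140174464437 -0.339811520211384 198.7103487309353 open 61.428875636963944 grip 0.0
```

View pics/b3.png

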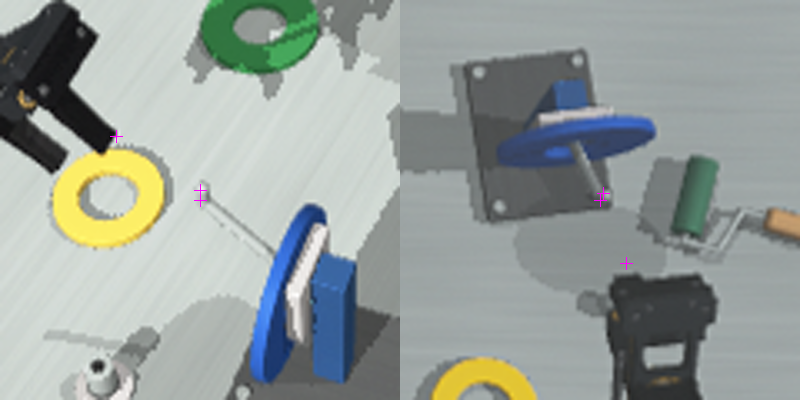

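Blue hangs flat against the plate, at (290,290) in the left crop, and the gripper is clear. Next is green.

```bash
python3 -m crank '[{"xyz":[3,0,0],"twist":[9,0,0]},{"xyz":[3,0,0],"twist":[9,0,0]},{"xyz":[3,0,0],"twist":[9,0,0]},{"xyz":[3,0,0],"twist":[9,0,0]},{"xyz":[3,0,0],"twist":[9,0,0]},{"xyz":[3,0,0],"twist":[0,0,9.6]},{"xyz":[0,0,0],"twist":[0,0,9.6]},{"xyz":[0,0,0],"twist":[0,0,9.6]},{"xyz":[0,0,0],"twist":[0,0,9.6]},{"xyz":[0,0,0],"twist":[0,0,9.6]},{"xyz":[0,0,0],"twist":[0,0,9.6]},{"xyz":[0,0,0],"twist":[0,0,0]}]' 5.5
python3 - <<'E'
from h import *
for n in("scene","top"): print(rings(n))
g=grip("green",(420,65.5),-50); go([*g[:2],90],-50)
E
```

```text
time_s: 10.75
eef_pos: [433.8, -119.4, 257.3]
orientation: [178.8, -3.4, 40.6]
ft_force: [0.9, -0.4, -0.2]
opening: 54.8
grasp_force: 0.0
{'blue': array([ 652.7, -213.1,  127.5]), 'green': array([417.7,  66.1, 134.2]), 'yellow': array([ 396.9, -196.8,  111.5]), 'red': array([364.1, 233.3,  95.7])}
{'blue': None, 'green': array([422.3,  64.8, 127.7]), 'yellow': array([772.9, -34.4, 160.1]), 'red': array([370.6, 232.4,  86.8])}
t 10.8 at [ 433.8 -119.7  257.6] to [389.5 101.9  90. ] shift now cm [ 10.1 -20.1  16.9] twist [ 1.2 -3.4  0.6] shift after twist cm [ 10.8 -19.8  16.8] open 55.12348494084663 grip 0.0
```

```bash
python3 -m crank '[{"xyz":[0,0,0],"twist":[1.2,-3.4,0.6]},{"xyz":[1.35,-2.48,1],"twist":[0,0,0]},{"xyz":[1.35,-2.48,1],"twist":[0,0,0]},{"xyz":[1.35,-2.48,2],"twist":[0,0,0]},{"xyz":[1.35,-2.48,2],"twist":[0,0,0]},{"xyz":[1.35,-2.48,2],"twist":[0,0,0]},{"xyz":[1.35,-2.48,2],"twist":[0,0,0]},{"xyz":[1.35,-2.48,3],"twist":[0,0,0]},{"xyz":[1.35,-2.48,3.5],"twist":[0,0,0]},{"xyz":[0,0,0],"twist":[0,0,0]},{"xyz":[0,0,0],"twist":[0,0,0]}]'
python3 - <<'E'
from h import *
g=grip("green",(420,65.5),-50); go(g,-50)
E
```

```text
time_s: 12.22
eef_pos: [390.7, 101.1, 93.2]
orientation: [179.9, -0.0, 39.9]
ft_force: [0.8, -0.8, -0.4]
opening: 54.8
grasp_force: 0.0
t 12.2 at [390.7 101.1  93.2] to [389.5 101.9  22. ] shift now cm [-0.1 -0.1  7.1] twist [ 0.1 -0.  -0.1] shift after twist cm [-0.  -0.1  7.1] open 54.81944499693612 grip 0.0
```

```bash
python3 -m crank '[{"xyz":[0,-0.1,3],"twist":[0,0,0]},{"xyz":[0,0,2.5],"twist":[0,0,0]},{"xyz":[0,0,1.6],"twist":[0,0,0]},{"xyz":[0,0,0],"twist":[0,0,0]},{"xyz":[0,0,0],"twist":[0,0,0]}]'
python3 -m crank '[{"xyz":[0,0,0],"twist":[0,0,0]},{"xyz":[0,0,0],"twist":[0,0,0]},{"xyz":[0,0,0],"twist":[0,0,0]},{"xyz":[0,0,0],"twist":[0,0,0]},{"xyz":[0,0,0],"twist":[0,0,0]},{"xyz":[0,0,-3],"twist":[0,0,0]},{"xyz":[0,0,-5],"twist":[0,0,0]},{"xyz":[0,0,-5],"twist":[0,0,0]},{"xyz":[0,0,-5],"twist":[0,0,0]},{"xyz":[0,0,-4],"twist":[0,0,0]},{"xyz":[0,0,0],"twist":[0,0,0]}]' 2.5 55
python3 -c "
from h import *
go(hang('green',165,0,17),YAW,0)"
```

```text
time_s: 12.85
eef_pos: [390.5, 101.4, 22.9]
orientation: [179.8, -0.1, 39.8]
ft_force: [0.9, 0.6, 0.2]
opening: 55.0
grasp_force: 0.0
time_s: 14.22
eef_pos: [390.5, 102.3, 244.1]
orientation: [179.7, -0.3, 39.8]
ft_force: [0.3, -0.5, -2.8]
opening: 33.5
grasp_force: 53.8
t 14.2 at [390.5 102.3 244.1] to [ 489.1 -284.5  243.1] shift now cm [-17.2  36.    0.2] twist [  0.4  -0.1 -57.8] shift after twist cm [-39.6   4.7   0.1] open 33.51248846489848 grip 53.820489146746695
```

```bash
python3 -m crank '[{"xyz":[0,0,0],"twist":[0,0,-9.6]},{"xyz":[0,0,0],"twist":[0,0,-9.6]},{"xyz":[0,0,0],"twist":[0,0,-9.6]},{"xyz":[0,0,0],"twist":[0,0,-9.6]},{"xyz":[0,0,0],"twist":[0,0,-9.7]},{"xyz":[-3,1,0],"twist":[0,0,-9.7]},{"xyz":[-4,2,0],"twist":[0,0,0]},{"xyz":[-4,2,0],"twist":[0,0,0]},{"xyz":[-4,0,0],"twist":[0,0,0]},{"xyz":[-3.5,0,0],"twist":[-7.5,0,0]},{"xyz":[-3.5,0,0],"twist":[-7.5,0,0]},{"xyz":[-3.5,0,0],"twist":[-7.5,0,0]},{"xyz":[-3.5,0,0],"twist":[-7.5,0,0]},{"xyz":[-3.5,0,0],"twist":[-7.5,0,0]},{"xyz":[-3.5,0,0],"twist":[-7.5,0,0]},{"xyz":[-2,0,0],"twist":[0,0,0]},{"xyz":[0,0,0],"twist":[0,0,0]}]'
python3 -c "
from h import *
go(hang('green',165,0,17),YAW,45)"
```

```text
time_s: 16.35
eef_pos: [482.4, -245.3, 238.6]
orientation: [139.9, -0.9, 98.0]
ft_force: [-0.8, 0.4, -1.9]
opening: 33.3
grasp_force: 53.8
t 16.4 at [ 482.4 -245.3  238.6] to [ 489.1 -284.5  243.1] shift now cm [-4.   0.4 -0.3] twist [-4.9 -1.  -0.3] shift after twist cm [-4.   0.4 -0.2] open 33.26045073274372 grip 53.842135104350746
```

```bash
python3 -m crank '[{"xyz":[-2,0.2,0],"twist":[-2.5,-0.5,0]},{"xyz":[-2,0.2,0],"twist":[-2.4,-0.5,-0.3]},{"xyz":[0,0,0],"twist":[0,0,0]},{"xyz":[0,0,0],"twist":[0,0,0]}]'
python3 -c "
from h import *
look('green','g1')"
```

```text
time_s: 16.85
eef_pos: [490.9, -281.0, 241.7]
orientation: [134.9, -0.0, 97.8]
ft_force: [-0.0, 1.1, -2.6]
opening: 33.6
grasp_force: 53.8
ring centre pred [ 536.1 -274.8  263.3] hook xz 0.6005628488923536 3.407837974210174 162.4524127732764 open 33.58733337299182 grip 53.84336301125586
```

View pics/g1.png

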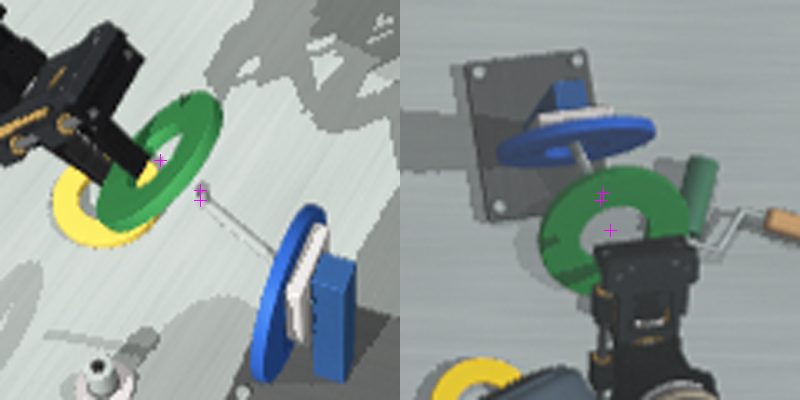

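Green is seated square in the grip, with its bore centre at (163,158) and (615,228), in line with the rod. I'll slide it on and let go.

```bash
python3 -m crank '[{"xyz":[-0.3,0,2],"twist":[0,0,0]},{"xyz":[0,0,2],"twist":[0,0,0]},{"xyz":[0,0,2],"twist":[0,0,0]},{"xyz":[0,-0.4,1.5],"twist":[0,0,0]},{"xyz":[0,-0.4,0.7],"twist":[0,0,0]},{"xyz":[0,0,0],"twist":[0,0,0]},{"xyz":[0,0,0],"twist":[0,0,0]}]'
python3 -m crank '[{"xyz":[0,0,0],"twist":[0,0,0]},{"xyz":[0,0,0],"twist":[0,0,0]},{"xyz":[0,0,0],"twist":[0,0,0]},{"xyz":[0,0,0],"twist":[0,0,0]},{"xyz":[0,0,0],"twist":[0,0,0]}]' 5.2
python3 -m crank '[{"xyz":[0,0,-2],"twist":[0,0,0]},{"xyz":[0,0,-4],"twist":[0,0,0]},{"xyz":[0,0,-4],"twist":[0,0,0]},{"xyz":[0,0,-2],"twist":[0,0,0]},{"xyz":[0,0,0],"twist":[0,0,0]},{"xyz":[0,0,0],"twist":[0,0,0]}]'
python3 -c "
from h import *
look('green','g2')"
```

```text
time_s: 17.82
eef_pos: [543.2, -279.3, 178.7]
orientation: [134.8, 0.1, 97.7]
ft_force: [-0.4, -0.1, -1.5]
opening: 33.4
grasp_force: 53.8
time_s: 18.45
eef_pos: [543.4, -279.4, 178.4]
orientation: [134.8, 0.1, 97.7]
ft_force: [-0.2, 0.4, -0.1]
opening: 51.8
grasp_force: 0.0
time_s: 19.2
eef_pos: [459.2, -290.3, 262.5]
orientation: [134.9, 0.0, 97.7]
ft_force: [-0.8, 0.7, -0.7]
opening: 52.0
grasp_force: 0.0
ring centre pred [ 504.3 -284.2  284.2] hook xz -7.758539031368124 -1.7930820758136738 200.39017376211214 open 52.02413031794796 grip 0.0
```

View pics/g2.png

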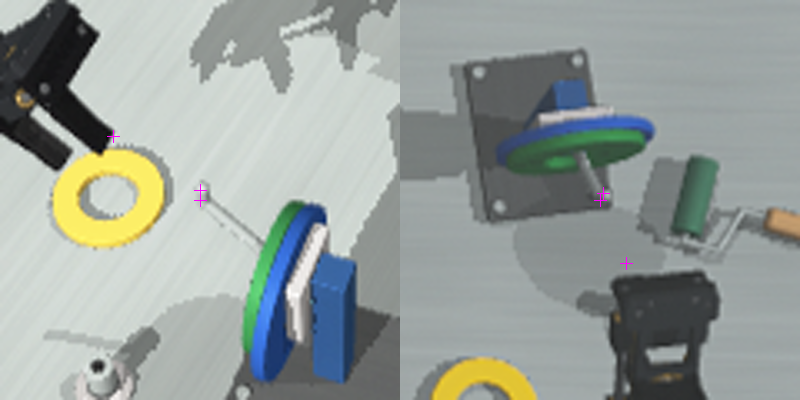

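Green lies snug against blue, at (265,275) in the left crop. Next is yellow.

```bash
python3 -m crank '[{"xyz":[0,0,0],"twist":[9,0,0]},{"xyz":[0,0,0],"twist":[9,0,0]},{"xyz":[0,0,0],"twist":[9,0,0]},{"xyz":[0,0,0],"twist":[9,0,0]},{"xyz":[0,0,0],"twist":[9,0,0]},{"xyz":[3,-3,3],"twist":[0,0,0]},{"xyz":[3,-3,4],"twist":[0,0,0]},{"xyz":[2,-2,4],"twist":[0,0,0]},{"xyz":[0,0,0],"twist":[0,0,0]},{"xyz":[0,0,0],"twist":[0,0,0]}]' 4.5
python3 -c "
from h import *
print(rings('scene')); print(rings('top'))
go(grip('yellow',(397.5,-197.5)),YAW)"
```

```text
time_s: 20.55
eef_pos: [373.2, -222.5, 151.6]
orientation: [178.7, 0.0, 97.8]
ft_force: [0.8, -0.3, -0.8]
opening: 45.0
grasp_force: 0.0
{'blue': array([ 652.7, -213.1,  127.5]), 'green': None, 'yellow': array([ 396.7, -197.1,  111.2]), 'red': array([365.9, 234.2,  94.4])}
{'blue': None, 'green': None, 'yellow': array([772.9, -32.7, 161.8]), 'red': None}
t 20.6 at [ 373.5 -223.1  152.2] to [ 355.4 -203.1   22. ] shift now cm [ 2.3 -1.8 13. ] twist [1.3 0.1 0.2] shift after twist cm [ 2.2 -1.5 13. ] open 44.977596765073784 grip 0.0
```

```bash
python3 -m crank '[{"xyz":[2.2,-1.5,2],"twist":[1.3,0.1,0.2]},{"xyz":[0,0,4],"twist":[0,0,0]},{"xyz":[0,0,3],"twist":[0,0,0]},{"xyz":[0,0,0],"twist":[0,0,0]},{"xyz":[0,0,0],"twist":[0,0,0]}]'
python3 -c "
from h import *
go(grip('yellow',(397.5,-197.5)),YAW)"
```

```text
time_s: 21.28
eef_pos: [354.6, -201.9, 61.6]
orientation: [-180.0, -0.1, 97.6]
ft_force: [0.3, 0.4, 0.0]
opening: 45.0
grasp_force: 0.0
t 21.3 at [ 354.6 -201.9   61.6] to [ 355.4 -203.1   22. ] shift now cm [-0.1  0.1  4. ] twist [-0.  -0.1 -0. ] shift after twist cm [-0.1  0.1  4. ] open 45.03775169596462 grip 0.0
```

```bash
python3 -m crank '[{"xyz":[-0.1,0.1,2],"twist":[0,0,0]},{"xyz":[0,0,1.95],"twist":[0,0,0]},{"xyz":[0,0,0],"twist":[0,0,0]},{"xyz":[0,0,0],"twist":[0,0,0]}]'
python3 -m crank '[{"xyz":[0,0,0],"twist":[0,0,0]},{"xyz":[0,0,0],"twist":[0,0,0]},{"xyz":[0,0,0],"twist":[0,0,0]},{"xyz":[0,0,0],"twist":[0,0,0]},{"xyz":[0,0,0],"twist":[0,0,0]},{"xyz":[0,0,-3],"twist":[0,0,0]},{"xyz":[0,2,-5],"twist":[0,0,0]},{"xyz":[0,3,-5],"twist":[0,0,0]},{"xyz":[0,3,-5],"twist":[0,0,0]},{"xyz":[0,2,-4],"twist":[0,0,0]},{"xyz":[0,2,0],"twist":[0,0,0]},{"xyz":[0,0,0],"twist":[0,0,0]}]' 1.5 50
python3 -c "
from h import *
go(hang('yellow',165,0,17),YAW,0)"
```

```text
time_s: 21.78
eef_pos: [355.0, -202.0, 22.3]
orientation: [-179.9, -0.1, 97.6]
ft_force: [0.4, 0.7, 0.6]
opening: 45.1
grasp_force: 0.0
time_s: 23.28
eef_pos: [474.5, -185.9, 240.9]
orientation: [-179.9, -0.2, 97.7]
ft_force: [0.3, -0.3, -0.9]
opening: 25.1
grasp_force: 47.4
t 23.3 at [ 474.5 -185.9  240.9] to [ 492.6 -284.   246.6] shift now cm [-10.    0.5  -0.6] twist [-0.1 -0.2  0.1] shift after twist cm [-10.    0.5  -0.6] open 25.054106600064316 grip 47.352055865339935
```

```bash
python3 -m crank '[{"xyz":[-1.5,0.5,-1],"twist":[-7.5,0,0]},{"xyz":[-1.5,0,0],"twist":[-7.5,0,0]},{"xyz":[-1.5,0,0],"twist":[-7.5,0,0]},{"xyz":[-1.5,0,0],"twist":[-7.5,0,0]},{"xyz":[-1.5,0,0],"twist":[-7.5,0,0]},{"xyz":[-1.5,0,0],"twist":[-7.5,0,0]},{"xyz":[-1,0,0],"twist":[0,0,0]},{"xyz":[0,0,0],"twist":[0,0,0]},{"xyz":[0,0,0],"twist":[0,0,0]}]'
python3 -c "
from h import *
go(hang('yellow',165,0,17),YAW,45)"
```

```text
time_s: 24.4
eef_pos: [492.5, -283.5, 250.7]
orientation: [135.4, -0.2, 97.7]
ft_force: [-0.6, -0.3, -1.0]
opening: 25.1
grasp_force: 47.4
t 24.4 at [ 492.5 -283.5  250.7] to [ 492.6 -284.   246.6] shift now cm [-0.1 -0.3  0.3] twist [-0.4 -0.2 -0.1] shift after twist cm [-0.1 -0.3  0.3] open 25.07317200787963 grip 47.36612676177174
```

```bash
cat >> h.py <<'E'
def chk(c,C=None,dz=17):
    if C is None:
        o=get_obs(); R=Ro.from_euler("xyz",o["orientation"],degrees=True); C=o["eef_pos"]+R.apply([0,RR[c],dz])
        d=C-ROOT; print("grip",o["opening"],o["grasp_force"],"hook xyz",d@XH,d@np.cross(ZH,XH),d@ZH)
    for n in("scene","top"):
        m=mask(snapshot(n),c); p=proj(n,[C])[0]; ks=cv2.findContours(m,cv2.RETR_CCOMP,cv2.CHAIN_APPROX_NONE)
        for k,h in zip(ks[0],ks[1][0]):
            if cv2.contourArea(k)<25: continue
            e=cv2.minEnclosingCircle(k); 
            if np.hypot(*(np.array(e[0])-p))<60: print(n,"hole" if h[3]>=0 else "outer","pred",p,"rect",cv2.boundingRect(k),"centre",np.array(cv2.minAreaRect(k)[0]))
E
python3 -m crank '[{"xyz":[-0.1,-0.3,0],"twist":[0,0,0]},{"xyz":[0,0,0],"twist":[0,0,0]}]'
python3 -c "
from h import *
chk('yellow')"
```

```text
time_s: 24.65
eef_pos: [490.4, -285.0, 248.4]
orientation: [135.3, -0.2, 97.7]
ft_force: [0.0, -0.5, -0.5]
opening: 25.4
grasp_force: 47.4
grip 25.42079111281722 47.36650704871863 hook xyz -0.5197765001933969 -0.6718392118276034 167.68862599525033
scene outer pred [259.6 248.5] rect (243, 231, 32, 35) centre [258.5 248.5]
top outer pred [415.4 203.8] rect (398, 187, 38, 33) centre [414.5 200.5]
```

```bash
python3 -m crank '[{"xyz":[0,0,2],"twist":[0,0,0]},{"xyz":[0,0,2],"twist":[0,0,0]},{"xyz":[0,0,2],"twist":[0,0,0]},{"xyz":[0,-0.4,1.7],"twist":[0,0,0]},{"xyz":[0,-0.4,0.9],"twist":[0,0,0]},{"xyz":[0,0,0],"twist":[0,0,0]},{"xyz":[0,0,0],"twist":[0,0,0]}]'
python3 -m crank '[{"xyz":[0,0,0],"twist":[0,0,0]},{"xyz":[0,0,0],"twist":[0,0,0]},{"xyz":[0,0,0],"twist":[0,0,0]},{"xyz":[0,0,0],"twist":[0,0,0]},{"xyz":[0,0,0],"twist":[0,0,0]}]' 4.2
python3 -m crank '[{"xyz":[0,0,-2],"twist":[0,0,0]},{"xyz":[0,0,-4],"twist":[0,0,0]},{"xyz":[0,0,-4],"twist":[0,0,0]},{"xyz":[0,0,-2],"twist":[0,0,0]},{"xyz":[0,0,0],"twist":[0,0,0]},{"xyz":[0,0,0],"twist":[0,0,0]}]'
python3 -c "
from h import *
look('yellow','y2')
print(rings('scene'))"
```

```text
time_s: 25.62
eef_pos: [544.4, -278.2, 181.9]
orientation: [135.3, -0.2, 97.6]
ft_force: [0.7, 0.2, -1.3]
opening: 25.3
grasp_force: 47.4
time_s: 26.25
eef_pos: [544.5, -278.1, 181.6]
orientation: [135.3, -0.2, 97.6]
ft_force: [0.1, 1.2, -0.4]
opening: 42.0
grasp_force: 0.0
time_s: 27.0
eef_pos: [461.1, -289.4, 266.4]
orientation: [135.3, -0.3, 97.6]
ft_force: [-0.5, 0.6, -0.4]
opening: 42.0
grasp_force: 0.0
ring centre pred [ 502.9 -283.9  284.3] hook xz -8.72692224947531 -1.2886503027292722 201.41476457944495 open 41.9710787756235 grip 0.0
{'blue': array([ 652.7, -213.1,  127.5]), 'green': None, 'yellow': array([761.4, -26. , 169.7]), 'red': array([364.8, 232.8,  94.5])}
```

View pics/y2.png

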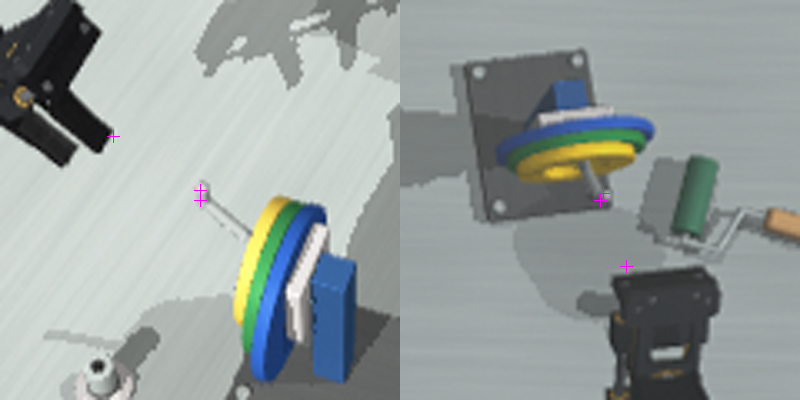

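Yellow lies snug in front of green. Next is red.

```bash
python3 -m crank '[{"xyz":[3,0,0],"twist":[9,0,0]},{"xyz":[4,0,0],"twist":[9,0,0]},{"xyz":[4,0,0],"twist":[9,0,0]},{"xyz":[4,0,0],"twist":[9,0,0]},{"xyz":[4,0,0],"twist":[9,0,0]},{"xyz":[5,0,1],"twist":[0,0,0]},{"xyz":[5,0,1],"twist":[0,0,0]},{"xyz":[5,0,1],"twist":[0,0,0]},{"xyz":[5,0,2],"twist":[0,0,0]},{"xyz":[5,-3,3],"twist":[0,0,0]},{"xyz":[4,-5,3],"twist":[0,0,0]},{"xyz":[1,-5,2],"twist":[0,0,0]},{"xyz":[0,0,0],"twist":[0,0,0]},{"xyz":[0,0,0],"twist":[0,0,0]}]' 3.5
python3 -c "
from h import *
go(grip('red',(366.5,233)),YAW)"
```

```text
time_s: 28.9
eef_pos: [284.0, 161.6, 139.8]
orientation: [176.4, -1.0, 98.1]
ft_force: [1.4, 0.0, 0.3]
opening: 34.7
grasp_force: 0.0
t 28.9 at [284.  161.6 139.8] to [329.3 228.   22. ] shift now cm [ 5.7  4.7 12.2] twist [ 3.6 -1.   0.4] shift after twist cm [ 6.   5.4 11.8] open 34.7073141563051 grip 0.0
```

```bash
python3 -m crank '[{"xyz":[2,2,1],"twist":[2,-0.5,0.2]},{"xyz":[2,2,1],"twist":[1.6,-0.5,0.2]},{"xyz":[2,1.4,2],"twist":[0,0,0]},{"xyz":[0,0,2],"twist":[0,0,0]},{"xyz":[0,0,0],"twist":[0,0,0]},{"xyz":[0,0,0],"twist":[0,0,0]}]'
python3 -c "
from h import *
go(grip('red',(366.5,233)),YAW)"
```

```text
time_s: 29.65
eef_pos: [330.3, 228.4, 82.7]
orientation: [180.0, -0.1, 97.5]
ft_force: [0.7, 0.4, 0.4]
opening: 34.9
grasp_force: 0.0
t 29.6 at [330.3 228.4  82.7] to [329.3 228.   22. ] shift now cm [-0.  -0.1  6.1] twist [ 0.  -0.1 -0.1] shift after twist cm [-0.  -0.1  6.1] open 34.87953635254212 grip 0.0
```

```bash
python3 -m crank '[{"xyz":[0,-0.1,2.5],"twist":[0,0,0]},{"xyz":[0,0,2],"twist":[0,0,0]},{"xyz":[0,0,1.5],"twist":[0,0,0]},{"xyz":[0,0,0],"twist":[0,0,0]},{"xyz":[0,0,0],"twist":[0,0,0]}]'
python3 -m crank '[{"xyz":[0,0,0],"twist":[0,0,0]},{"xyz":[0,0,0],"twist":[0,0,0]},{"xyz":[0,0,0],"twist":[0,0,0]},{"xyz":[0,0,0],"twist":[0,0,0]},{"xyz":[0,0,0],"twist":[0,0,0]},{"xyz":[0,0,-3],"twist":[0,0,0]},{"xyz":[0,3,-5],"twist":[0,0,0]},{"xyz":[0,5,-5],"twist":[0,0,0]},{"xyz":[0,5,-5],"twist":[0,0,0]},{"xyz":[0,3,-4],"twist":[0,0,0]},{"xyz":[0,0,0],"twist":[0,0,0]}]' 0.6 45
python3 -c "
from h import *
go(hang('red',165,0,17),YAW,0)"
```

```text
time_s: 30.28
eef_pos: [328.8, 228.3, 23.1]
orientation: [180.0, -0.1, 97.6]
ft_force: [0.7, -0.7, -0.5]
opening: 34.5
grasp_force: 0.0
time_s: 31.65
eef_pos: [479.7, 248.4, 233.6]
orientation: [179.5, -0.1, 97.5]
ft_force: [0.2, -0.3, -0.8]
opening: 14.0
grasp_force: 43.6
t 31.6 at [479.7 248.4 233.6] to [ 496.2 -283.5  250.2] shift now cm [-53.   -5.3  -1.8] twist [ 0.5 -0.1 -0.1] shift after twist cm [-52.9  -5.4  -1.6] open 14.00771923029422 grip 43.63957584137097
```

```bash
python3 -m crank '[{"xyz":[-4,-0.4,-0.2],"twist":[0,0,0]},{"xyz":[-5,-1,-0.3],"twist":[0,0,0]},{"xyz":[-5,-1,-0.4],"twist":[0,0,0]},{"xyz":[-5,-1,-0.4],"twist":[0,0,0]},{"xyz":[-5,-1,-0.3],"twist":[0,0,0]},{"xyz":[-5,-1,0],"twist":[0,0,0]},{"xyz":[-4,0,0],"twist":[-7.5,0,0]},{"xyz":[-4,0,0],"twist":[-7.5,0,0]},{"xyz":[-4,0,0],"twist":[-7.5,0,0]},{"xyz":[-4,0,0],"twist":[-7.5,0,0]},{"xyz":[-4,0,0],"twist":[-7.5,0,0]},{"xyz":[-4,0,0],"twist":[-7.5,0,0]},{"xyz":[0,0,0],"twist":[0,0,0]},{"xyz":[0,0,0],"twist":[0,0,0]}]'
python3 -c "
from h import *
go(hang('red',165,0,17),YAW,45)"
```

```text
time_s: 33.4
eef_pos: [489.7, -265.5, 243.0]
orientation: [138.1, -0.9, 97.9]
ft_force: [0.4, 1.0, -0.9]
opening: 13.8
grasp_force: 44.4
t 33.4 at [ 489.7 -265.5  243. ] to [ 496.2 -283.5  250.2] shift now cm [-1.9  0.8 -0.3] twist [-3.1 -0.8 -0.4] shift after twist cm [-1.9  0.8 -0.2] open 13.763278733211454 grip 44.3730518873781
```

```bash
python3 -m crank '[{"xyz":[-1.9,0.8,-0.2],"twist":[-3.1,-0.8,-0.4]},{"xyz":[0,0,0],"twist":[0,0,0]},{"xyz":[0,0,0],"twist":[0,0,0]}]'
python3 -c "
from h import *
chk('red')"
```

```text
time_s: 33.78
eef_pos: [498.1, -283.6, 251.1]
orientation: [134.9, 0.2, 97.8]
ft_force: [-1.2, 0.9, -0.6]
opening: 14.1
grasp_force: 44.4
grip 14.059652425439664 44.37387167941779 hook xyz 1.995435098109527 -0.19242108927779247 164.38358343475394
scene outer pred [261.2 249. ] rect (248, 234, 27, 29) centre [261.  248.5]
top outer pred [414.9 202.5] rect (401, 189, 29, 24) centre [413.1 199. ]
```

```bash
python3 -m crank '[{"xyz":[0,-0.2,2],"twist":[0,0,0]},{"xyz":[0,0,2],"twist":[0,0,0]},{"xyz":[0,0,1.5],"twist":[0,0,0]},{"xyz":[0,-0.4,1],"twist":[0,0,0]},{"xyz":[0,-0.4,0.5],"twist":[0,0,0]},{"xyz":[0,0,0],"twist":[0,0,0]},{"xyz":[0,0,0],"twist":[0,0,0]}]'
python3 -c "
from h import *
chk('red')"
python3 -m crank '[{"xyz":[0,0,0],"twist":[0,0,0]},{"xyz":[0,0,0],"twist":[0,0,0]},{"xyz":[0,0,0],"twist":[0,0,0]},{"xyz":[0,0,0],"twist":[0,0,0]},{"xyz":[0,0,0],"twist":[0,0,0]}]' 3.2
python3 -m crank '[{"xyz":[0,0,-2],"twist":[0,0,0]},{"xyz":[0,0,-4],"twist":[0,0,0]},{"xyz":[0,0,-4],"twist":[0,0,0]},{"xyz":[0,0,-2],"twist":[0,0,0]},{"xyz":[0,0,0],"twist":[0,0,0]},{"xyz":[0,0,0],"twist":[0,0,0]}]'
python3 -c "
from h import *
look('red','r2')"
```

```text
time_s: 34.75
eef_pos: [540.3, -280.7, 195.1]
orientation: [134.8, 0.3, 97.6]
ft_force: [0.5, -0.4, -0.7]
opening: 14.2
grasp_force: 44.4
grip 14.193826856683991 44.37361912569031 hook xyz -7.68941795195594 -2.9565790483632246 94.99788255276623
scene outer pred [277.3 266. ] rect (264, 252, 26, 28) centre [277.1 265.9]
top outer pred [409.4 191.9] rect (396, 193, 7, 10) centre [398.2 197.3]
top outer pred [409.4 191.9] rect (397, 179, 27, 12) centre [409.8 184.3]
time_s: 35.48
eef_pos: [540.5, -280.5, 194.9]
orientation: [134.8, 0.3, 97.6]
ft_force: [-0.2, 0.2, 0.1]
opening: 32.1
grasp_force: 0.0
time_s: 36.22
eef_pos: [456.2, -291.1, 279.1]
orientation: [134.8, 0.2, 97.6]
ft_force: [0.4, -0.2, -0.5]
opening: 32.0
grasp_force: 0.0
ring centre pred [ 494.3 -286.   293.7] hook xz -8.254286234929488 -2.1821951459487465 214.27652848329893 open 32.01985191409118 grip 0.0
```

View pics/r2.png

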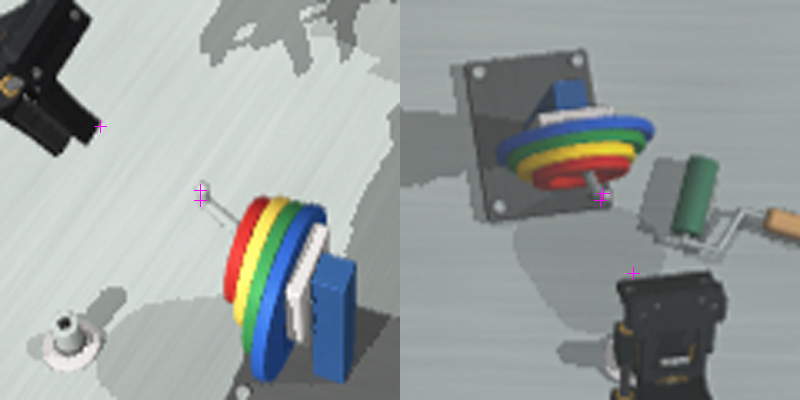

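All four rings hang snug in order. The near fitting was knocked aside: in the left crop its stem top is now at (68,322) and its flange centre at (70,346), which is scene (235.4,296.6).

```bash
python3 -m crank '[{"xyz":[3,0,0],"twist":[9,0,0]},{"xyz":[3,0,0],"twist":[9,0,0]},{"xyz":[3,0,0],"twist":[9,0,0]},{"xyz":[2,0,0],"twist":[9,0,0]},{"xyz":[0,0,0],"twist":[9,0,0]},{"xyz":[0,0,0],"twist":[0,0,0]},{"xyz":[0,0,0],"twist":[0,0,0]}]' 6
python3 - <<'E'
from h import *
tip=ROOT+112*ZH; x,y=proj("scene",[tip])[0].astype(int)
a=(x-60+68*.3,y-60+322*.3); b=(x-60+70*.3,y-60+346*.3); print(a,onz("scene",[a],45),onz("scene",[b],6))
im=snapshot("top"); p=onz("scene",[a],45)[0]
q=proj("top",[p])[0].astype(int); s=snapshot("scene"); q2=np.array(a).astype(int)
A=[]
for m,c in((im,q),(s,q2)):
    x0,y0=c-25; A.append(cv2.resize(m[y0:y0+50,x0:x0+50,::-1],(400,400),interpolation=cv2.INTER_CUBIC)); print("origin",x0,y0)
cv2.imwrite("pics/f1.png",np.hstack(A)); go([p[0],p[1],100],YAW)
E
```

```text
time_s: 37.2
eef_pos: [441.9, -186.9, 277.2]
orientation: [177.7, -0.3, 97.9]
ft_force: [-0.3, -0.0, -0.1]
opening: 60.2
grasp_force: 0.0
(np.float64(234.4), np.float64(296.6)) [[ 456.5 -342.4   45. ]] [[ 455.  -347.4    6. ]]
origin 394 213
origin 209 271
t 37.3 at [ 441.3 -187.6  277.5] to [ 456.5 -342.4  100. ] shift now cm [-15.6  -1.3  17.6] twist [ 2.3 -0.3  0.2] shift after twist cm [-15.6  -0.5  17.8] open 59.86325842014428 grip 0.0
```

View pics/f1.png

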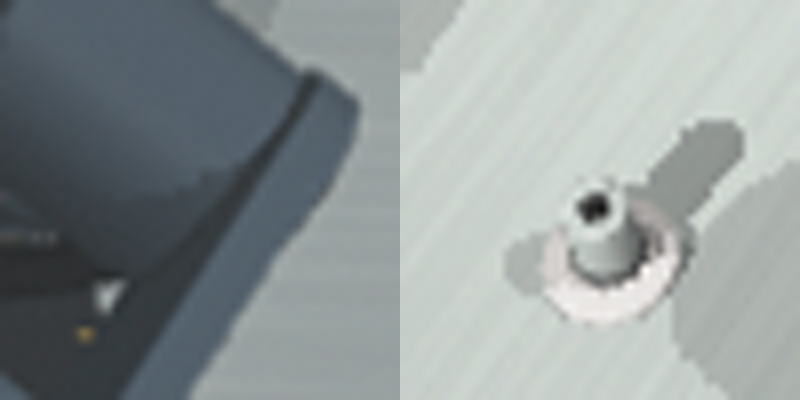

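The fitting stands upright in the open, with stem-top hole at scene (233.4,296.8) and flange centre at (235.5,303.8).

```bash
python3 - <<'E'
from h import *
a,b=onz("scene",[(233.6,297)],45)[0],onz("scene",[(235.5,303.7)],5)[0]; print(a,b); p=(a+b)/2
go([p[0],p[1],100],YAW)
# drawer geometry
L=np.mean([[554.9,246.5],[559.4,259]],0); print("lip mid",L)
E
```

```text
[ 455.2 -344.6   45. ] [ 455.7 -346.     5. ]
t 37.3 at [ 441.3 -187.6  277.5] to [ 455.5 -345.3  100. ] shift now cm [-15.9  -1.4  17.6] twist [ 2.3 -0.3  0.2] shift after twist cm [-15.8  -0.7  17.8] open 59.86325842014428 grip 0.0
lip mid [557.1 252.8]
```

```bash
python3 -m crank '[{"xyz":[-3.2,-0.7,2],"twist":[2.3,-0.3,0.2]},{"xyz":[-3.2,0,3.9],"twist":[0,0,0]},{"xyz":[-3.2,0,3.9],"twist":[0,0,0]},{"xyz":[-3.2,0,4],"twist":[0,0,0]},{"xyz":[-3,0,4],"twist":[0,0,0]},{"xyz":[0,0,0],"twist":[0,0,0]},{"xyz":[0,0,0],"twist":[0,0,0]}]'
python3 -c "
from h import *
go([455.5,-345.3,35],YAW)"
```

```text
time_s: 38.17
eef_pos: [456.5, -345.3, 100.7]
orientation: [-180.0, 0.1, 97.6]
ft_force: [0.3, 0.3, -0.0]
opening: 60.0
grasp_force: 0.0
t 38.2 at [ 456.5 -345.3  100.7] to [ 455.5 -345.3   35. ] shift now cm [ 0.  -0.1  6.6] twist [-0.   0.1 -0. ] shift after twist cm [ 0.  -0.1  6.6] open 60.04677328375644 grip 0.0
```

```bash
python3 -m crank '[{"xyz":[0,-0.1,3],"twist":[0,0,0]},{"xyz":[0,0,2.4],"twist":[0,0,0]},{"xyz":[0,0,1],"twist":[0,0,0]},{"xyz":[0,0,0],"twist":[0,0,0]},{"xyz":[0,0,0],"twist":[0,0,0]}]'
python3 -m crank '[{"xyz":[0,0,0],"twist":[0,0,0]},{"xyz":[0,0,0],"twist":[0,0,0]},{"xyz":[0,0,0],"twist":[0,0,0]},{"xyz":[0,0,0],"twist":[0,0,0]},{"xyz":[0,0,0],"twist":[0,0,0]},{"xyz":[0,0,0],"twist":[0,0,0]},{"xyz":[0,0,-3],"twist":[0,0,0]},{"xyz":[0,0,-5],"twist":[0,0,0]},{"xyz":[0,0,-5],"twist":[0,0,0]},{"xyz":[0,0,-5],"twist":[0,0,0]},{"xyz":[0,0,-4],"twist":[0,0,0]},{"xyz":[0,0,0],"twist":[0,0,0]}]' 1.8 45
```

```text
time_s: 38.8
eef_pos: [457.0, -346.3, 37.7]
orientation: [179.9, 0.3, 97.7]
ft_force: [0.0, 0.5, 0.0]
opening: 60.0
grasp_force: 0.0
time_s: 40.3
eef_pos: [457.9, -346.7, 259.6]
orientation: [179.8, 0.5, 97.6]
ft_force: [0.4, 0.4, -1.4]
opening: 24.7
grasp_force: 45.0
```

```bash
python3 -m crank '[{"xyz":[4,0,0],"twist":[0,0,0]},{"xyz":[5.5,0,0],"twist":[0,0,0]},{"xyz":[5.5,0,0],"twist":[0,0,0]},{"xyz":[5.5,0.5,0],"twist":[0,0,0]},{"xyz":[5.5,1,0],"twist":[0,0,0]},{"xyz":[5.5,2,0],"twist":[0,0,0]},{"xyz":[5.5,3,0],"twist":[0,0,0]},{"xyz":[5,4,0],"twist":[0,0,0]},{"xyz":[0,0,0],"twist":[0,0,-10]},{"xyz":[0,0,0],"twist":[0,0,-10]},{"xyz":[0,0,0],"twist":[0,0,-10]},{"xyz":[0,0,0],"twist":[0,0,-10]},{"xyz":[0,0,0],"twist":[0,0,-10]},{"xyz":[0,0,0],"twist":[0,0,-10]},{"xyz":[0,0,0],"twist":[0,0,-10]},{"xyz":[0,0,0],"twist":[0,0,-9.4]},{"xyz":[0,0,0],"twist":[0,0,0]}]'
python3 -c "
from h import *
go([624,193,200],87)"
```

```text
time_s: 42.42
eef_pos: [502.6, 83.5, 253.4]
orientation: [-179.9, -0.2, 176.9]
ft_force: [-0.2, -0.1, -1.7]
opening: 24.9
grasp_force: 45.0
t 42.4 at [502.6  83.5 253.4] to [624 193 200] shift now cm [-11.6  11.6   5.3] twist [-0.1 -0.2 -0.1] shift after twist cm [-11.6  11.6   5.3] open 24.938975342365346 grip 44.9980981182307
```

```bash
python3 -m crank '[{"xyz":[-3.9,3.9,0],"twist":[0,0,0]},{"xyz":[-3.9,3.9,0.5],"twist":[0,0,0]},{"xyz":[-3.8,3.8,0.8],"twist":[0,0,0]},{"xyz":[0,0,0],"twist":[0,0,0]},{"xyz":[0,0,0],"twist":[0,0,0]}]'
python3 - <<'E'
from h import *
go([624,193,135],87)
# recheck drawer from current images: fitting vs drawer front in top view
im=snapshot("top"); s=snapshot("scene")
A=[cv2.resize(im[150:210,195:285,::-1],(400,267),interpolation=cv2.INTER_CUBIC),cv2.resize(s[135:210,325:425,::-1],(400,267)[:2],interpolation=cv2.INTER_CUBIC)]
cv2.imwrite("pics/d1.png",np.hstack(A))
E
```

```text
time_s: 43.05
eef_pos: [624.2, 193.0, 240.2]
orientation: [-179.8, -0.2, 177.0]
ft_force: [-0.2, 0.6, -1.3]
opening: 24.9
grasp_force: 45.0
t 43.0 at [624.2 193.  240.2] to [624 193 135] shift now cm [-0.   0.  10.5] twist [-0.2 -0.2 -0. ] shift after twist cm [ 0.  -0.  10.5] open 24.878809472503992 grip 44.99899632297456
```

View pics/d1.png

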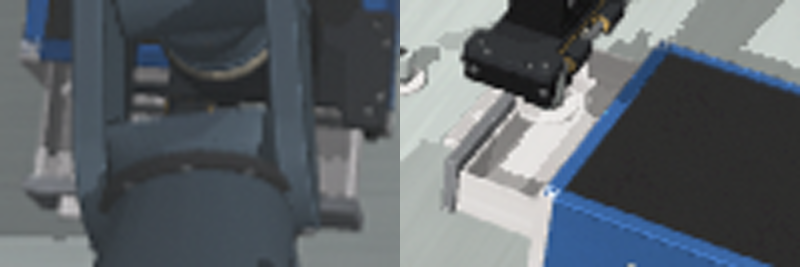

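The flange hangs over the open part of the drawer, at about (560,105) in the right crop, between the front wall and the cabinet. I'll lower it slowly.

```bash
python3 -m crank '[{"xyz":[0,0,3],"twist":[0,0,0]},{"xyz":[0,0,2],"twist":[0,0,0]},{"xyz":[0,0,2],"twist":[0,0,0]},{"xyz":[0,0,1.5],"twist":[0,0,0]},{"xyz":[0,0,0],"twist":[0,0,0]}]'
python3 -m crank '[{"xyz":[0,0,1],"twist":[0,0,0]},{"xyz":[0,0,0.7],"twist":[0,0,0]},{"xyz":[0,0,0],"twist":[0,0,0]}]'
```

```text
time_s: 43.78
eef_pos: [624.5, 192.4, 156.0]
orientation: [-179.8, -0.2, 177.0]
ft_force: [0.6, 0.8, -1.1]
opening: 24.7
grasp_force: 45.0
time_s: 44.15
eef_pos: [625.2, 193.0, 139.3]
orientation: [-179.8, -0.1, 177.0]
ft_force: [0.5, 1.0, -1.2]
opening: 25.1
grasp_force: 45.0
```

```bash
python3 -m crank '[{"xyz":[0,0,0.4],"twist":[0,0,0]},{"xyz":[0,0,0.2],"twist":[0,0,0]},{"xyz":[0,0,0],"twist":[0,0,0]}]'
python3 -m crank '[{"xyz":[0,0,0],"twist":[0,0,0]},{"xyz":[0,0,0],"twist":[0,0,0]},{"xyz":[0,0,0],"twist":[0,0,0]},{"xyz":[0,0,0],"twist":[0,0,0]}]' 5
python3 -m crank '[{"xyz":[0,0,-3],"twist":[0,0,0]},{"xyz":[0,0,-4],"twist":[0,0,0]},{"xyz":[0,0,-4],"twist":[0,0,0]},{"xyz":[4,0,0],"twist":[0,0,0]},{"xyz":[5,2,0],"twist":[0,0,0]},{"xyz":[5,4,0],"twist":[0,0,0]},{"xyz":[3,4,0],"twist":[0,0,0]},{"xyz":[0,0,0],"twist":[0,0,0]}]'
python3 - <<'E'
from h import *
np.set_printoptions(precision=1,suppress=True)
go([404.7,365.5,110],87)
a=(325.0,148.6); im=cv2.imread("pics/scene0.png"); s=snapshot("scene")[:,:,::-1]
print("fitting2 patch diff",np.abs(im[140:164,312:338].astype(int)-s[140:164,312:338]).mean())
E
```

```text
time_s: 44.52
eef_pos: [625.5, 193.0, 133.7]
orientation: [-179.8, -0.0, 177.0]
ft_force: [-0.1, -0.3, -1.3]
opening: 25.3
grasp_force: 45.0
time_s: 45.02
eef_pos: [625.7, 193.0, 134.1]
orientation: [-179.9, 0.0, 177.0]
ft_force: [-0.1, -0.2, 0.4]
opening: 48.7
grasp_force: 0.0
time_s: 46.02
eef_pos: [459.6, 303.2, 243.9]
orientation: [-179.9, -0.0, 177.3]
ft_force: [-0.1, -0.4, -0.7]
opening: 49.7
grasp_force: 0.0
t 46.0 at [459.6 303.2 243.9] to [404.7 365.5 110. ] shift now cm [ 5.8  6.  13.4] twist [-0.1 -0.   0.3] shift after twist cm [ 5.8  5.9 13.4] open 49.65363030753831 grip 0.0
fitting2 patch diff 3.4919871794871793
```

```bash
python3 -c "
from h import *
print(onz('scene',[(325,148.9)],45),onz('scene',[(325,156.8)],5),onz('top',[(205.3,251.7)],5),onz('top',[(203.1,251.1)],45))"
python3 -m crank '[{"xyz":[1.9,2,3],"twist":[0,0,0]},{"xyz":[1.9,2,3],"twist":[0,0,0]},{"xyz":[1.9,1.9,3],"twist":[0,0,0]},{"xyz":[0,0,3.5],"twist":[0,0,0]},{"xyz":[0,0,0],"twist":[0,0,0]},{"xyz":[0,0,0],"twist":[0,0,0]}]' 6
```

```text
[[402.  373.2  45. ]] [[404.3 370.2   5. ]] [[405.8 367.    5. ]] [[404.6 365.7  45. ]]
time_s: 46.82
eef_pos: [409.9, 362.2, 119.2]
orientation: [-179.9, 0.1, 177.0]
ft_force: [0.5, -0.1, -0.5]
opening: 60.1
grasp_force: 0.0
```

```bash
python3 -m crank '[{"xyz":[0,0,0],"twist":[0,0,0]}]' >/dev/null; python3 -c "
from h import *
go([404.3,368.5,37],87)"
```

```text
t 47.0 at [409.9 362.6 119.9] to [404.3 368.5  37. ] shift now cm [0.6 0.6 8.3] twist [-0.1  0.2 -0. ] shift after twist cm [0.6 0.6 8.3] open 59.957440754106486 grip 0.0
```

```bash
python3 -m crank '[{"xyz":[0.6,0.6,2],"twist":[0,0,0]},{"xyz":[0,0,2.5],"twist":[0,0,0]},{"xyz":[0,0,2.5],"twist":[0,0,0]},{"xyz":[0,0,1.3],"twist":[0,0,0]},{"xyz":[0,0,0],"twist":[0,0,0]},{"xyz":[0,0,0],"twist":[0,0,0]}]'
python3 -m crank '[{"xyz":[0,0,0],"twist":[0,0,0]},{"xyz":[0,0,0],"twist":[0,0,0]},{"xyz":[0,0,0],"twist":[0,0,0]},{"xyz":[0,0,0],"twist":[0,0,0]},{"xyz":[0,0,0],"twist":[0,0,0]},{"xyz":[0,0,0],"twist":[0,0,0]},{"xyz":[0,0,-3],"twist":[0,0,0]},{"xyz":[0,0,-5],"twist":[0,0,0]},{"xyz":[0,0,-5],"twist":[0,0,0]},{"xyz":[0,0,-5],"twist":[0,0,0]},{"xyz":[0,0,-2],"twist":[0,0,0]},{"xyz":[0,0,0],"twist":[0,0,0]}]' 1.8 45
python3 -c "
from h import *
go([629,290,240],87)"
```

```text
time_s: 47.7
eef_pos: [403.3, 368.9, 36.4]
orientation: [-179.9, 0.1, 177.0]
ft_force: [-0.2, -0.5, -0.3]
opening: 60.2
grasp_force: 0.0
time_s: 49.2
eef_pos: [403.2, 369.5, 236.8]
orientation: [-180.0, 0.2, 177.0]
ft_force: [-0.3, -1.1, -1.5]
opening: 25.0
grasp_force: 45.0
t 49.2 at [403.2 369.5 236.8] to [629 290 240] shift now cm [-23.   -6.8  -0.2] twist [-0.   0.2  0. ] shift after twist cm [-23.   -6.8  -0.3] open 25.032671746837266 grip 44.998542331159115
```

```bash
python3 -m crank '[{"xyz":[-3,-2,0],"twist":[0,0,0]},{"xyz":[-4,-2,0],"twist":[0,0,0]},{"xyz":[-4,-2,0],"twist":[0,0,0]},{"xyz":[-4,-0.8,0],"twist":[0,0,0]},{"xyz":[-4,0,0],"twist":[0,0,0]},{"xyz":[-4,0,0],"twist":[0,0,0]},{"xyz":[0,0,0],"twist":[0,0,0]},{"xyz":[0,0,0],"twist":[0,0,0]}]'
python3 -c "
from h import *
go([628,290,133],87)"
```

```text
time_s: 50.2
eef_pos: [627.0, 288.9, 233.0]
orientation: [-179.8, -0.3, 177.0]
ft_force: [-0.2, 0.3, -0.4]
opening: 25.3
grasp_force: 45.0
t 50.2 at [627.  288.9 233. ] to [628 290 133] shift now cm [-0.1  0.1 10. ] twist [-0.2 -0.3  0. ] shift after twist cm [-0.1  0.1 10. ] open 25.322030745126803 grip 44.998156260699034
```

```bash
python3 -m crank '[{"xyz":[0,0,3],"twist":[0,0,0]},{"xyz":[0,0,2.5],"twist":[0,0,0]},{"xyz":[0,0,2],"twist":[0,0,0]},{"xyz":[0,0,1.2],"twist":[0,0,0]},{"xyz":[0,0,0.7],"twist":[0,0,0]},{"xyz":[0,0,0.5],"twist":[0,0,0]},{"xyz":[0,0,0],"twist":[0,0,0]},{"xyz":[0,0,0],"twist":[0,0,0]}]'
python3 -m crank '[{"xyz":[0,0,0],"twist":[0,0,0]},{"xyz":[0,0,0],"twist":[0,0,0]},{"xyz":[0,0,0],"twist":[0,0,0]},{"xyz":[0,0,0],"twist":[0,0,0]}]' 5
python3 -m crank '[{"xyz":[0,0,-3],"twist":[0,0,0]},{"xyz":[0,0,-4],"twist":[0,0,0]},{"xyz":[0,0,-4],"twist":[0,0,0]},{"xyz":[4,-1,0],"twist":[0,0,0]},{"xyz":[5,-2,0],"twist":[0,0,0]},{"xyz":[4,-2,0],"twist":[0,0,0]},{"xyz":[0,0,0],"twist":[0,0,0]},{"xyz":[0,0,0],"twist":[0,0,0]}]' 0.2 20
python3 -c "
from h import *
go([500,250,164],87)
s=snapshot('scene'); t=snapshot('top')
A=[cv2.resize(s[120:220,290:440,::-1],(600,400),interpolation=cv2.INTER_CUBIC)]
cv2.imwrite('pics/d2.png',A[0]); cv2.imwrite('pics/top_d2.png',t[:,:,::-1])
f=lambda m:m[135:205,330:400]; "
```

```text
time_s: 51.2
eef_pos: [629.2, 289.1, 137.3]
orientation: [-179.9, 0.1, 177.0]
ft_force: [-0.0, 1.4, -1.4]
opening: 24.9
grasp_force: 45.0
time_s: 51.7
eef_pos: [628.9, 289.0, 136.8]
orientation: [-179.9, 0.0, 177.0]
ft_force: [-0.2, 0.1, -0.7]
opening: 48.8
grasp_force: 0.0
time_s: 52.7
eef_pos: [497.5, 246.4, 247.4]
orientation: [-179.9, 0.1, 177.0]
ft_force: [0.5, 0.0, 0.6]
opening: 2.1
grasp_force: 0.0
t 52.7 at [497.5 246.4 247.4] to [500 250 164] shift now cm [-0.2  0.4  8.3] twist [-0.1  0.1  0. ] shift after twist cm [-0.2  0.4  8.3] open 2.1013693002838374 grip 0.0
```

```bash
python3 -m crank '[{"xyz":[0,0.2,3],"twist":[0,0,0]},{"xyz":[0,0,3],"twist":[0,0,0]},{"xyz":[0,0,2.3],"twist":[0,0,0]},{"xyz":[-1,0,0],"twist":[0,0,0]},{"xyz":[-1,0,0],"twist":[0,0,0]},{"xyz":[-1,0,0],"twist":[0,0,0]},{"xyz":[0,0,0],"twist":[0,0,0]}]' 0
python3 -m crank '[{"xyz":[-0.6,0,0],"twist":[0,0,0]},{"xyz":[-0.6,0,0],"twist":[0,0,0]},{"xyz":[-0.6,0,0],"twist":[0,0,0]},{"xyz":[-0.6,0,0],"twist":[0,0,0]},{"xyz":[-0.6,0,0],"twist":[0,0,0]}]'
```

```text
time_s: 53.68
eef_pos: [528.3, 246.4, 164.7]
orientation: [-179.9, 0.2, 177.0]
ft_force: [0.1, -0.3, -0.1]
opening: 0.5
grasp_force: 0.0
time_s: 54.3
eef_pos: [556.6, 244.8, 163.7]
orientation: [-179.8, -0.0, 177.0]
ft_force: [-0.9, -0.2, 0.4]
opening: 0.4
grasp_force: 0.6
```

Contact is just starting (−0.9 N), as expected. I'll keep pushing gently.

```bash
python3 -m crank '[{"xyz":[-0.6,0,0],"twist":[0,0,0]},{"xyz":[-0.6,0,0],"twist":[0,0,0]},{"xyz":[-0.6,0,0],"twist":[0,0,0]},{"xyz":[-0.6,0,0],"twist":[0,0,0]},{"xyz":[-0.6,0,0],"twist":[0,0,0]},{"xyz":[-0.6,0,0],"twist":[0,0,0]},{"xyz":[-0.6,0,0],"twist":[0,0,0]},{"xyz":[-0.6,0,0],"twist":[0,0,0]}]'
python3 - <<'E'
from h import *
a=cv2.imread("pics/scene0.png").astype(int); b=snapshot("scene")[:,:,::-1].astype(int)
# track the lip along a drawer-axis line at z=157, y offset clear of the gripper: profile of grey front
x=np.array([np.cos(np.radians(-3)),np.sin(np.radians(-3)),0]);y=np.array([-x[1],x[0],0])
for off in(75,-80):
  P=np.array([np.r_[665.5,242.5,0]+off*y+k*x+[0,0,159] for k in range(-130,0,4)])
  q=np.round(proj("scene",P)).astype(int)
  print(off,"before",a[q[:,1],q[:,0]].mean(1).astype(int).tolist(),"\n now",b[q[:,1],q[:,0]].mean(1).astype(int).tolist())
E
```

```text
time_s: 55.3
eef_pos: [604.7, 242.3, 163.7]
orientation: [-179.8, -0.0, 177.0]
ft_force: [-2.0, -0.2, 0.9]
opening: 0.0
grasp_force: 0.6
75 before [172, 170, 171, 180, 217, 224, 226, 229, 149, 147, 108, 79, 114, 133, 124, 206, 209, 209, 209, 209, 210, 209, 209, 209, 207, 209, 207, 208, 209, 206, 150, 103, 102] 
 now [25, 26, 25, 26, 26, 26, 27, 26, 26, 27, 19, 24, 20, 35, 56, 52, 55, 55, 43, 51, 59, 165, 168, 168, 109, 107, 97, 82, 136, 110, 143, 106, 107]
-80 before [197, 197, 197, 176, 224, 223, 221, 223, 141, 142, 145, 80, 97, 185, 127, 124, 125, 124, 142, 216, 221, 222, 223, 223, 223, 221, 195, 191, 191, 191, 129, 105, 104] 
 now [204, 203, 204, 206, 205, 205, 210, 206, 203, 203, 203, 204, 203, 202, 201, 203, 201, 201, 177, 175, 225, 226, 226, 194, 151, 148, 157, 80, 135, 117, 102, 108, 108]
```

```bash
python3 -m crank '[{"xyz":[-0.3,0,0],"twist":[0,0,0]},{"xyz":[-0.3,0,0],"twist":[0,0,0]},{"xyz":[-0.3,0,0],"twist":[0,0,0]},{"xyz":[0,0,0],"twist":[0,0,0]}]'
python3 -m crank '[{"xyz":[-0.3,0,0],"twist":[0,0,0]},{"xyz":[-0.3,0,0],"twist":[0,0,0]},{"xyz":[0,0,0],"twist":[0,0,0]}]'
python3 -m crank '[{"xyz":[-0.2,0,0],"twist":[0,0,0]},{"xyz":[-0.2,0,0],"twist":[0,0,0]},{"xyz":[-0.2,0,0],"twist":[0,0,0]},{"xyz":[0,0,0],"twist":[0,0,0]}]'
```

```text
time_s: 55.85
eef_pos: [613.9, 241.8, 163.7]
orientation: [-179.9, 0.1, 177.0]
ft_force: [0.1, -0.5, -0.1]
opening: 0.1
grasp_force: 0.0
time_s: 56.22
eef_pos: [620.0, 241.5, 163.8]
orientation: [-179.9, 0.1, 177.0]
ft_force: [-0.7, -0.6, -0.4]
opening: 0.7
grasp_force: 0.0
time_s: 56.72
eef_pos: [621.3, 241.4, 163.7]
orientation: [-179.8, -0.5, 177.1]
ft_force: [-9.9, 0.7, 6.3]
opening: 0.1
grasp_force: 4.5
```

```bash
python3 -m crank '[{"xyz":[-0.2,0,0],"twist":[0,0,0]},{"xyz":[-0.2,0,0],"twist":[0,0,0]},{"xyz":[0,0,0],"twist":[0,0,0]}]'
python3 -m crank '[{"xyz":[-0.3,0,0],"twist":[0,0,0]},{"xyz":[0,0,0],"twist":[0,0,0]}]'
```

```text
time_s: 57.1
eef_pos: [628.2, 241.1, 163.7]
orientation: [-179.8, -0.1, 177.1]
ft_force: [-2.1, 0.0, 1.6]
opening: 0.5
grasp_force: 1.4
time_s: 57.35
eef_pos: [632.8, 240.8, 163.6]
orientation: [-179.9, 0.0, 177.0]
ft_force: [-1.5, 0.1, 0.7]
opening: 0.2
grasp_force: 1.0
```

```bash
python3 -m crank '[{"xyz":[-0.2,0,0],"twist":[0,0,0]},{"xyz":[-0.2,0,0],"twist":[0,0,0]},{"xyz":[0,0,0],"twist":[0,0,0]}]'
python3 -m crank '[{"xyz":[-0.2,0,0],"twist":[0,0,0]},{"xyz":[-0.2,0,0],"twist":[0,0,0]},{"xyz":[0,0,0],"twist":[0,0,0]}]'
```

```text
time_s: 57.72
eef_pos: [633.0, 240.8, 163.6]
orientation: [-179.8, -0.5, 177.0]
ft_force: [-9.0, 0.0, 6.6]
opening: 0.7
grasp_force: 4.6
time_s: 58.1
eef_pos: [633.2, 240.8, 163.6]
orientation: [-179.7, -0.9, 177.1]
ft_force: [-16.1, 0.4, 10.9]
opening: 0.1
grasp_force: 8.2
```

The detent began at 621 mm and the hard stop is at 633 mm, 12 mm later, so the drawer is home. I'll back away and verify.

```bash
python3 -m crank '[{"xyz":[1,0,0],"twist":[0,0,0]},{"xyz":[3,0,0],"twist":[0,0,0]},{"xyz":[5,0,-2],"twist":[0,0,0]},{"xyz":[5,0,-5],"twist":[0,0,0]},{"xyz":[4,0,-5],"twist":[0,0,0]},{"xyz":[0,0,0],"twist":[0,0,0]},{"xyz":[0,0,0],"twist":[0,0,0]},{"xyz":[0,0,0],"twist":[0,0,0]}]'
python3 - <<'E'
from h import *
b=snapshot("scene").astype(int)
x=np.array([np.cos(np.radians(-3)),np.sin(np.radians(-3)),0]);y=np.array([-x[1],x[0],0])
for off in(75,-80):
  P=np.array([np.r_[665.5,242.5,0]+off*y+k*x+[0,0,159] for k in range(-60,12,4)])
  q=np.round(proj("scene",P)).astype(int); print(off,b[q[:,1],q[:,0]].mean(1).astype(int).tolist())
for c in("red","yellow","green","blue"):
  m=mask(b.astype(np.uint8),c); 
  for k in cv2.findContours(m,cv2.RETR_EXTERNAL,2)[0]:
    r=cv2.boundingRect(k)
    if cv2.contourArea(k)>60 and 270<r[0]<330 and 240<r[1]<300: print(c,r)
a=cv2.imread("pics/scene0.png")[:,:,::-1].astype(int)
for n,(u,v,w,h) in dict(bottle=(355,110,22,35),meter=(345,240,52,45),roller=(218,330,68,65),fit1=(222,285,30,30),fit2=(312,140,26,24)).items(): print(n,np.abs(a-b)[v:v+h,u:u+w].mean().round(1))
E
```

```text
time_s: 59.1
eef_pos: [468.1, 249.3, 275.3]
orientation: [-179.8, -0.1, 177.0]
ft_force: [-0.0, 0.9, 0.5]
opening: 0.6
grasp_force: 0.0
75 [197, 196, 195, 194, 196, 197, 197, 197, 199, 181, 221, 227, 208, 152, 105, 83, 48, 44]
-80 [197, 196, 192, 195, 176, 169, 169, 168, 168, 160, 224, 222, 130, 105, 105, 105, 46, 43]
red (282, 260, 13, 31)
green (287, 261, 17, 45)
blue (308, 277, 12, 38)
blue (289, 262, 23, 52)
bottle 23.9
meter 3.1
roller 3.0
fit1 8.3
fit2 14.0
```

```bash
python3 - <<'E'
from h import *
for n in("scene","top"):
  for im in(cv2.imread(f"pics/{n}0.png")[:,:,::-1].copy(),snapshot(n)):
    for k in cv2.findContours(mask(im,"red"),cv2.RETR_EXTERNAL,2)[0]:
      r=cv2.boundingRect(k)
      if (n=="scene" and 350<r[0]<385 and 100<r[1]<150) or(n=="top" and 130<r[0]<180 and 190<r[1]<230): print(n,r)
E
```

```text
scene (364, 112, 8, 7)
scene (364, 112, 8, 7)
top (146, 204, 10, 9)
top (146, 210, 1, 1)
top (147, 204, 7, 3)
```

The bottle hasn't moved; only the arm's shadow and partial cover changed those pixels.

```bash
python3 -c "
from plant import close_job; print(close_job())"
```

```text
the job is handed in; nothing more can be done
None
```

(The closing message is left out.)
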